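# Fetch the packing tape from behind the stock

### The job

The roll of brown packing tape is stuck in front of the blue crate, hemmed in by the vase, the pepper mill and the bottle: first stand all three upright in the grey side tray, then lay the tape flat in the middle of the round cork pad, and only then put the vase, mill and bottle back exactly where each one stood. Set everything down gently, tip nothing over, and leave the coaster rack and the bottle opener where they are.

Things in the scene. Friction and masses are not known exactly. Their poses are not given: they have to be found in the camera images.
- tape_roll: Roll of brown packing tape lying flat: a ring 64 mm outside diameter, 38 mm open core, 48 mm high, 0.11 kg (mass varies). Origin: centre of its underside; z up along its axis. Can be gripped from above across its outside. It starts between the crate's latch side and the three standing things, about 8 to 15 mm from each of these and 26 mm from the crate.
- vase: White ceramic vase, round, standing upright, 150 mm high, 66 mm across at its widest (height 45 mm), foot 48 mm across; straight neck 40 mm across from 105 to 135 mm height, flaring to a 48 mm rim. Grip it by the neck. About 0.34 kg. Origin: centre of its underside; z up along its axis. Starts left of, right of or in front of the tape.
- pepper_mill: Dark wooden pepper mill, round, standing upright, 152 mm high, foot 60 mm across; straight waist 40 mm across from 95 to 118 mm height, head above it 50 mm across (122 to 144 mm) with a small steel ball on top. Grip it by the waist. About 0.27 kg. Origin: centre of its underside; z up along its axis. Starts left of, right of or in front of the tape.
- bottle: Closed amber glass bottle with a steel cap, round, standing upright, 156 mm high, body 62 mm across up to 78 mm height; straight neck 29 mm across (a 33 mm bead at 106 to 110 mm is for looks only) from 103 to 138 mm, cap 33 mm across above it. Grip it by the neck. About 0.36 kg. Origin: centre of its underside; z up along its axis. Starts left of, right of or in front of the tape.
- side_tray: Shallow grey plastic tray, fixed, 310 mm (its x) by 130 mm (its y), walls 5 mm thick and 18 mm high, floor 5 mm above the table; the three standing things fit in it in a row along its x, 95 mm apart. Origin: centre of its underside, x along its length, z up. Stands to the robot's left or right.
- cork_pad: Round cork pad, fixed, 96 mm diameter, 6 mm thick: the place for the tape. Origin: centre of its underside; z up. Lies on the other side from the tray.
- crate: Blue hard plastic crate with its hinged lid latched shut, fixed, heavy, not to be moved: 200 mm (its x) by 260 mm (its y) by 105 mm high. Origin: centre of its underside; its -x side (with two latches, standing out 6 mm) faces the tape and the robot.
- coaster_rack: White plastic rack with six square glass coasters standing on edge in its slots, loose, 100 by 124 mm and 92 mm high. Bystander, to be left alone. Origin: centre of its underside, y along the row of coasters.
- bottle_opener: Flat steel bottle opener lying on the table, loose, 167 mm long (x from -78 to +89 mm), 40 mm wide, 5 mm thick. Bystander, to be left alone. Origin: underside, at the handle's axis; x towards the open end.

How it is judged:
On the way, in this order (a step that is already met when the one before it is completed fails the run):
1. the vase, the pepper mill and the bottle all stand upright in the side tray, let go, while the tape is still in its place (x of vase in the frame of side_tray between -0.135 and 0.135 m and y of vase in the frame of side_tray between -0.045 and 0.045 m and z of vase in the frame of side_tray between 0 and 0.012 m and angle between each of vase, bottle, pepper_mill's own z axis and vertical below 0.12 rad and contact force between each of vase, bottle, pepper_mill and the fingers below 0.1 N and x of bottle in the frame of side_tray between -0.135 and 0.135 m and y of bottle in the frame of side_tray between -0.045 and 0.045 m and z of bottle in the frame of side_tray between 0 and 0.012 m and x of pepper_mill in the frame of side_tray between -0.135 and 0.135 m and y of pepper_mill in the frame of side_tray between -0.045 and 0.045 m and z of pepper_mill in the frame of side_tray between 0 and 0.012 m and distance of tape_roll from where it was at the start of the episode below 0.03 m), for 0.2 s.
2. the tape lies flat on the cork pad, let go, while the three still stand in the tray (horizontal distance between tape_roll and cork_pad below 0.015 m and z of tape_roll in the frame of cork_pad between 0.002 and 0.012 m and angle between tape_roll's own z axis and vertical below 0.1 rad and contact force between each of tape_roll, vase, bottle, pepper_mill and the fingers below 0.1 N and x of vase in the frame of side_tray between -0.135 and 0.135 m and y of vase in the frame of side_tray between -0.045 and 0.045 m and z of vase in the frame of side_tray between 0 and 0.012 m and angle between each of vase, bottle, pepper_mill's own z axis and vertical below 0.12 rad and x of bottle in the frame of side_tray between -0.135 and 0.135 m and y of bottle in the frame of side_tray between -0.045 and 0.045 m and z of bottle in the frame of side_tray between 0 and 0.012 m and x of pepper_mill in the frame of side_tray between -0.135 and 0.135 m and y of pepper_mill in the frame of side_tray between -0.045 and 0.045 m and z of pepper_mill in the frame of side_tray between 0 and 0.012 m), for 0.2 s.
At the end, for the whole second after the job is handed in: The tape lies flat on the cork pad, its centre within 15 mm of the pad's centre; the vase, the pepper mill and the bottle each stand upright within 15 mm of where it stood at the start; all are released and at rest (horizontal distance between tape_roll and cork_pad below 0.015 m and z of tape_roll in the frame of cork_pad between 0.002 and 0.012 m and angle between each of tape_roll, vase, bottle, pepper_mill's own z axis and vertical below 0.1 rad and contact force between each of tape_roll, vase, bottle, pepper_mill and the fingers below 0.1 N and linear speed of each of tape_roll, vase, bottle, pepper_mill below 0.03 m/s and angular speed of each of tape_roll, vase, bottle, pepper_mill below 0.3 rad/s and distance of each of vase, bottle, pepper_mill from where it was at the start of the episode below 0.015 m); the robot touches nothing.
It fails at once if the vase, the pepper mill or the bottle is tipped over (leans more than 35 degrees) (angle between any of vase, bottle, pepper_mill's own z axis and vertical above 0.6 rad).
It fails at once if the vase, mill, bottle or tape is let fall: out of the fingers and faster than 0.7 m/s, a drop of about 25 mm ((linear speed of vase above 0.7 m/s and contact force between vase and the fingers below 0.01 N) or (linear speed of bottle above 0.7 m/s and contact force between bottle and the fingers below 0.01 N) or (linear speed of pepper_mill above 0.7 m/s and contact force between pepper_mill and the fingers below 0.01 N) or (linear speed of tape_roll above 0.7 m/s and contact force between tape_roll and the fingers below 0.01 N)).
It fails at once if the coaster rack or the bottle opener is pushed more than 20 mm (distance of any of coaster_rack, bottle_opener from where it was at the start of the episode above 0.02 m).
It also fails if it takes over 141 s, if anything falls off the work surface, if the arm or the gripper's body presses on something with over 40 N, if the wrist force passes 120 N, or if a joint passes its speed limit or range.

### The arm

A 6-joint arm with a two-finger parallel gripper is mounted at the origin on the work surface. World frame = base frame: x ahead of the robot, y to its left, z up, the work surface at z = 0. Lengths are in m, angles in rad, forces in N, time in s.
With the tool pointing down it reaches from about 0.375 to 0.975 m from the base axis. Payload 3.8 kg.
Tool frame: the origin (TCP) lies midway between the tips of the shut fingers; the grasp point (between the pads) lies 19 mm behind it; z points along the fingers, y is the direction in which the jaws open and shut (so a half turn about z gives the same grasp; the last joint's range is limited). The gripper opens to 85 mm and grips with 20 to 120 N. Pads are 22 mm wide; open, the fingers measure 114 mm over their backs; the gripper's body (76 mm by 85 mm) begins 54 mm behind the grasp point. The pads swing forward as they close: fully open they stand 13 mm farther back than shut.
Start: joints at [-1.144, 0.264, 1.604, -0, 1.274, -0.037], TCP at [0.302, -0.604, 0.231] pointing down, gripper open.
Joint ranges: [-2.63, 2.63], [-0.94, 2.18], [0.31, 2.57], [-1.31, 4.45], [0, 2.66], [-2.55, 2.55]. Speed limits (rad/s): [2.57, 2.57, 3.14, 3.14, 3.14, 3.14].

### API

Orientations are given as a unit quaternion [x, y, z, w].
In Python, from rig import telemetry, capture, camera_params, order gives the robot as it stands. The module is installed in compiled form; this text tells all that it offers.
- The arm moves only by the tool arm_command, never from a script. Its argument "deltas" is a list of rows, each an object with "hand": the finger opening in m, from 0 to 0.0854; "slide": the shift along the tool's x, y, z in m, a list of three; "turn": the turn about the tool's z in degrees. A call has 1 to 20 rows; each row is the pose to reach, as a shift and turn from the pose commanded when the call began, along the tool's axes at that moment; what a row does not reach only later rows make up. A row lasts 1/10 s, in which the tool goes at most 50 mm and 8.59 degrees, less where a joint would pass 70% of its speed; a pose out of reach is approached as far as the arm can. A call with a gripper value outside its range is refused whole. The fingers move at their own pace and stop on an object; "force" is the grip in N (left out, the last holds). Time passes only in rows, so rows that repeat a pose let the fingers close. It gives the time, the measured TCP pose, the force and the opening at its end, in the units of the state.
- telemetry.sense(): the state, without advancing time (a new reading comes with each control period).
- capture(name): name is "scene" or "top" or "wrist"; returns the picture (384x512x3 uint8, red, green, blue); there is no depth.
- camera_params(name): a dict with "K" (3x3 intrinsics, pixels), "R" (3x3) and "t" (3): a world point X has camera coordinates R X + t; the wrist camera has in their place "hand_eye" (4x4, takes a point from camera to tool coordinates, whose origin is the TCP and whose axes are the flange's). Camera axes: x right, y down, z forward; pixel columns grow to the right and rows downward; lengths in m; the calibration is good to about 2 mm. A picture is of the moment at which its call begins: read the wrist's pose just before it. camera_params takes no time and is no camera call.
- order.close_job(): hands the job in, once; it reports no verdict.
The state is a dict: "time": time; "joint_positions": joint angles; "qd": joint speeds; "joint_efforts": joint torques, N m; "ee_pos": TCP position; "ee_rot": TCP orientation; "wrist_force": force on the tool from outside, world axes, zero at the start; "ft_torque": the same for the moment, N m; "opening": finger opening in m.
Only numpy, scipy, OpenCV 4.12 (cv2) and the standard library are available. Lean on these libraries where they do the work, as an engineer would, in place of code of your own. Each camera call takes 0.05 s, during which the arm holds its last target.

## Working session

There is one attempt and no reset: what is moved stays moved. The work goes in short steps, Python scripts to look and compute and a tool call to move; the robot and the scene stay as the last step left them, time stands still between calls to the robot, and variables do not carry over. Pictures are saved under pics/ and viewed, and the job is handed in when it is done.

Besides the shell and the picture viewer there is one more tool, called as name([rows], argument=value, ...), one row to a line, values as JSON. arm_command: Moves the arm, as the interface text tells. Its arguments: {"type":"object","properties":{"deltas":{"type":"array","items":{"type":"object","properties":{"hand":{"type":"number"},"slide":{"type":"array","items":{"type":"number"}},"turn":{"type":"number"}}}},"force":{"type":"number"}},"required":["deltas"]}

```bash
mkdir -p pics; python3 - <<'E'
from rig import telemetry, capture, camera_params
import cv2
print(telemetry.sense())
for n in ("scene","top"):
    cv2.imwrite(f"pics/{n}0.png",capture(n)[:,:,::-1]); p=camera_params(n); print(n,p)
print(camera_params("wrist"))
E
```

```text
{'time': 0.0, 'joint_positions': array([-1.14383929e+00,  2.64731648e-01,  1.60542484e+00, -8.58531369e-06,
        1.27371465e+00, -3.69019787e-02]), 'qd': array([-0.00043507, -0.0001816 , -0.00013096, -0.00130172,  0.00196761,
       -0.00050798]), 'joint_efforts': array([-2.71282719e-03, -5.15113592e+01, -3.67312503e+01, -3.02959470e-04,
        1.29491184e-02,  9.79857816e-06]), 'ee_pos': array([ 0.3016757 , -0.60298329,  0.22994908]), 'ee_rot': array([ 9.73223776e-01,  2.29856875e-01, -2.24803949e-04, -1.11685356e-03]), 'wrist_force': array([ 0.36711655,  0.03598101, -0.9215261 ]), 'ft_torque': array([-0.04077822, -0.03840961, -0.02734961]), 'opening': 0.08543570211571952}
scene {'K': array([[490.78538204,   0.        , 245.80970298],
       [  0.        , 490.78538204, 183.85040806],
       [  0.        ,   0.        ,   1.        ]]), 'R': array([[-0.66403318,  0.74761788, -0.01128929],
       [ 0.6048948 ,  0.52826923, -0.59584722],
       [-0.43950225, -0.40249116, -0.80301846]]), 't': array([ 0.37234494, -0.31944486,  1.45854366])}
top {'K': array([[418.62177434,   0.        , 257.03757463],
       [  0.        , 418.62177434, 199.45563905],
       [  0.        ,   0.        ,   1.        ]]), 'R': array([[-0.01643902, -0.99974853,  0.01525248],
       [-0.99331352,  0.01458601, -0.11452294],
       [ 0.11427167, -0.01703314, -0.99330351]]), 't': array([0.00853089, 0.56437716, 1.10761384])}
{'K': array([[335.22221431,   0.        , 257.91020851],
       [  0.        , 335.22221431, 186.98043758],
       [  0.        ,   0.        ,   1.        ]]), 'hand_eye': array([[-1.86556578e-04, -9.61542434e-01, -2.74656355e-01,
         6.96726015e-02],
       [ 9.99999968e-01, -2.26747338e-04,  1.14581785e-04,
        -1.13119715e-03],
       [-1.72452845e-04, -2.74656324e-01,  9.61542445e-01,
        -1.42910464e-01],
       [ 0.00000000e+00,  0.00000000e+00,  0.00000000e+00,
         1.00000000e+00]])}
```

View pics/top0.png

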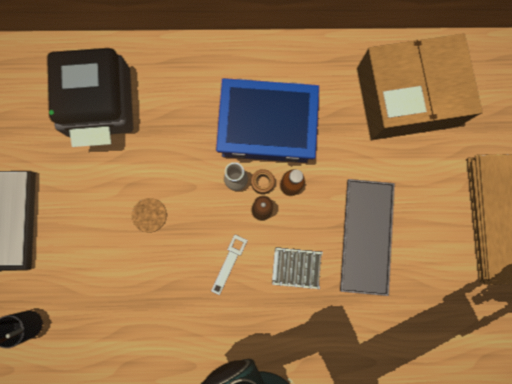

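View pics/scene0.png

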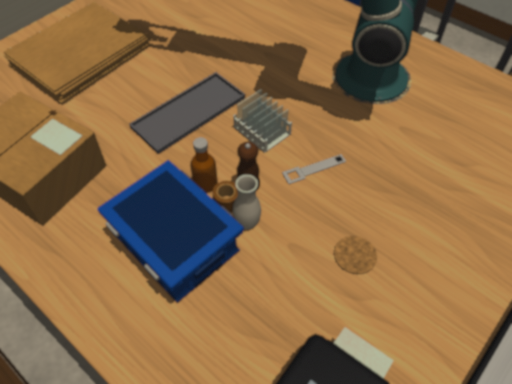

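The top picture shows the vase at (237,177), the tape at (263,181), the bottle at (293,181) and the mill at (263,207). The tray is at (367,237), the pad at (150,215), the rack at (297,268) and the opener at (230,265). I'll zoom in to measure them.

```bash
cat > h.py <<'E'
import numpy as np, cv2
from rig import telemetry, capture, camera_params
from scipy.spatial.transform import Rotation as Rn
def campose(n,s=None):
    p=camera_params(n);K=p["K"]
    if n=="wrist":
        s=s or telemetry.sense(); H=np.array(p["hand_eye"]);Rt=Rn.from_quat(s["ee_rot"]).as_matrix()
        Rwc=Rt@H[:3,:3]; c=s["ee_pos"]+Rt@H[:3,3]; return K,Rwc.T,-Rwc.T@c
    return K,p["R"],p["t"]
def ray(cp,uv):
    K,R,t=cp; uv=np.atleast_2d(np.float64(uv))
    d=np.c_[uv,np.ones(len(uv))]@np.linalg.inv(K).T@R
    return -R.T@t,d
def plane(cp,uv,z):
    c,d=ray(cp,uv); return c+d*((z-c[2])/d[:,2])[:,None]
def proj(cp,X):
    K,R,t=cp; q=(np.atleast_2d(X)@R.T+t)@K.T; return q[:,:2]/q[:,2:]
def tool(s,X):  # world point -> tool axes relative TCP
    return Rn.from_quat(s["ee_rot"]).as_matrix().T@(np.asarray(X)-s["ee_pos"])
E
python3 - <<'E'
import cv2
a=cv2.imread("pics/top0.png")[150:230,205:325]; b=cv2.imread("pics/scene0.png")[125:245,170:280]
cv2.imwrite("pics/tz.png",cv2.resize(a,None,fx=6,fy=6,interpolation=cv2.INTER_CUBIC))
cv2.imwrite("pics/sz.png",cv2.resize(b,None,fx=5,fy=5,interpolation=cv2.INTER_CUBIC))
E
```

```text
(no output)
```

View pics/tz.png

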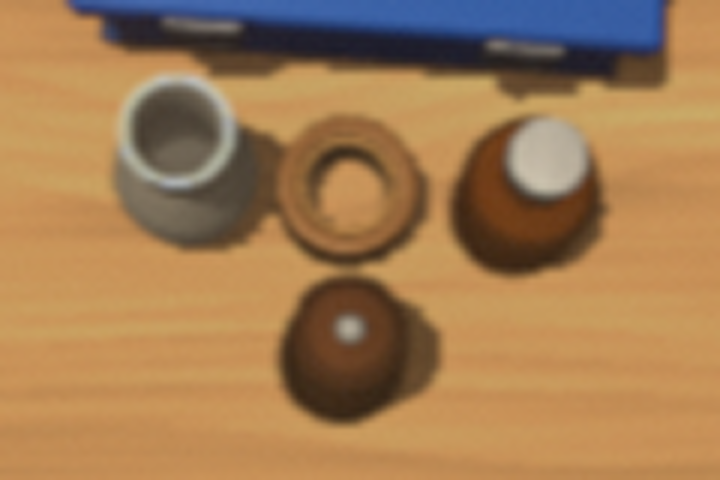

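View pics/sz.png

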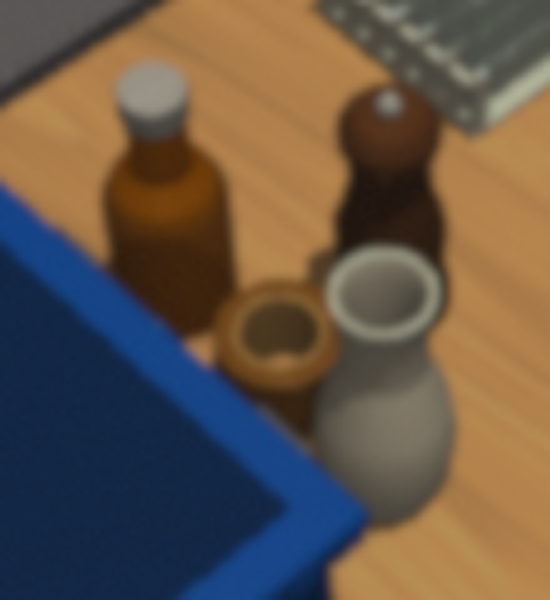

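Zoomed, top: vase rim centre (178,131), cap centre (547,157), mill ball (350,328) and tape top (349,185). Scene: vase rim (384,292), cap (152,90), ball (389,102) and tape top (279,336). I'll cast rays from each and check that the two views agree.

```bash
python3 - <<'E'
from h import *
np.set_printoptions(precision=4,suppress=True)
T=campose("top");S=campose("scene")
tz=lambda p:[(p[0]+.5)/6-.5+205,(p[1]+.5)/6-.5+150]
sz=lambda p:[(p[0]+.5)/5-.5+170,(p[1]+.5)/5-.5+125]
for n,a,b,z in [("vase",(178,131),(384,292),.15),("bottle",(547,157),(152,90),.156),("mill",(350,328),(389,102),.149),("tape",(349,185),(279,336),.048)]:
    a,b=tz(a),sz(b)
    c1,d1=ray(T,a);c2,d2=ray(S,b);d1=d1[0];d2=d2[0]
    k=np.linalg.lstsq(np.c_[d1,-d2],c2-c1,rcond=None)[0]; X=(c1+k[0]*d1+c2+k[1]*d2)/2
    print(n,plane(T,a,z)[0],plane(S,b,z)[0],"tri",X,np.linalg.norm(c1+k[0]*d1-c2-k[1]*d2))
def big(mask,near):
    cs,_=cv2.findContours(mask.astype(np.uint8),cv2.RETR_EXTERNAL,cv2.CHAIN_APPROX_NONE)
    cs=[c for c in cs if cv2.contourArea(c)>100]
    return min(cs,key=lambda c:np.hypot(*(np.array(cv2.minEnclosingCircle(c)[0])-near)))
im=cv2.imread("pics/top0.png");hsv=cv2.cvtColor(im,cv2.COLOR_BGR2HSV)
g=(hsv[...,1]<60)&(hsv[...,2]<140)
g[:,:330]=0; g[:,410:]=0;g[:170]=0;g[296:]=0
c=big(g,(367,237)); r=cv2.minAreaRect(c); print(r)
bp=plane(T,cv2.boxPoints(r),.018);print("tray box",bp, "ctr",bp.mean(0),np.linalg.norm(np.diff(bp,axis=0),axis=1))
print("floor-ish ctr",plane(T,[r[0]],.012))
print("wood",hsv[215,180],"cork",hsv[215,150],hsv[205,145])
im2=cv2.resize(im[190:240,120:180],None,fx=8,fy=8,interpolation=cv2.INTER_CUBIC);cv2.imwrite("pics/pad.png",im2)
E
```

```text
vase [0.6211 0.0566 0.15  ] [0.6219 0.0583 0.15  ] tri [0.6212 0.057  0.1481] 0.0008476426220021766
bottle [ 0.6072 -0.0938  0.156 ] [ 0.6092 -0.0923  0.156 ] tri [ 0.6076 -0.0941  0.1534] 6.98192597722786e-05
mill [ 0.539  -0.0124  0.149 ] [ 0.54   -0.0113  0.149 ] tri [ 0.5391 -0.0123  0.1475] 0.00026511729426229583
tape [ 0.6142 -0.0163  0.048 ] [ 0.6176 -0.013   0.048 ] tri [ 0.6149 -0.0162  0.0423] 0.000588038170052736
((367.42803955078125, 237.15176391601562), (47.15798568725586, 112.40567779541016), 3.5763344764709473)
tray box [[ 0.3122 -0.2212  0.018 ]
 [ 0.618  -0.2528  0.018 ]
 [ 0.6079 -0.384   0.018 ]
 [ 0.3021 -0.3483  0.018 ]] ctr [ 0.46   -0.3016  0.018 ] [0.3075 0.1316 0.3079]
floor-ish ctr [[ 0.4578 -0.303   0.012 ]]
wood [ 15 144 200] cork [ 16 151 165] [ 15 150 156]
```

View pics/pad.png

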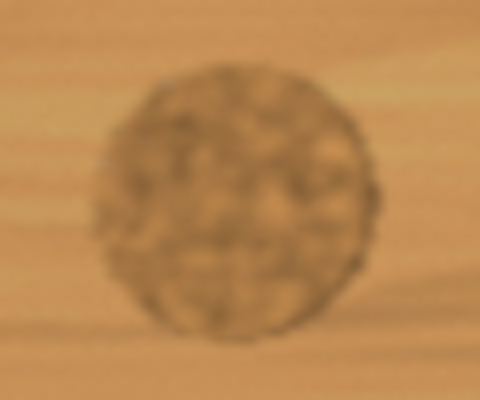

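Both views agree to about 2 mm and match the given sizes: the gaps from the tape come out at 8, 14 and 14 mm. Next I need the pad and rack, and the first move in tool axes.

```bash
python3 - <<'E'
from h import *
np.set_printoptions(precision=4,suppress=True)
T=campose("top");S=campose("scene")
print("pad",plane(T,[[148.94,214.7]],.005), plane(T,[[131.3,214.7],[166.7,214.7]],.005), "scene",plane(S,[[355,254.5]],.006))
print("rack corners top",plane(T,[[275,248],[322,248],[319,290],[273,286]],.06))
s=telemetry.sense();R=Rn.from_quat(s["ee_rot"]).as_matrix();print(R)
print("to bottle, z .22",tool(s,[.608,-.0935,.22]), "yaw",np.degrees(np.arctan2(R[1,0],R[0,0])))
E
```

```text
pad [[0.5295 0.299  0.005 ]] [[0.5303 0.3476 0.005 ]
 [0.5288 0.25   0.005 ]] scene [[0.5321 0.3015 0.006 ]]
rack corners top [[ 0.4324 -0.0448  0.06  ]
 [ 0.4304 -0.1684  0.06  ]
 [ 0.3222 -0.1569  0.06  ]
 [ 0.3345 -0.0375  0.06  ]]
[[ 0.8943  0.4474 -0.0009]
 [ 0.4474 -0.8943  0.0019]
 [ 0.0001 -0.0021 -1.    ]]
to bottle, z .22 [ 0.5019 -0.3187  0.0108] yaw 26.575551828162524
```

arm_command([
  {"hand": 0.085,"slide": [0.015,-0.01,0],"turn": 1},
  {"hand": 0.085,"slide": [0.045,-0.029,0],"turn": 2.5},
  {"hand": 0.085,"slide": [0.08,-0.051,0],"turn": 4},
  {"hand": 0.085,"slide": [0.115,-0.073,0],"turn": 6},
  {"hand": 0.085,"slide": [0.15,-0.095,0],"turn": 8},
  {"hand": 0.085,"slide": [0.185,-0.117,0],"turn": 10},
  {"hand": 0.085,"slide": [0.22,-0.14,0],"turn": 12},
  {"hand": 0.085,"slide": [0.255,-0.162,0],"turn": 14},
  {"hand": 0.085,"slide": [0.29,-0.184,0],"turn": 16},
  {"hand": 0.085,"slide": [0.325,-0.206,0],"turn": 18},
  {"hand": 0.085,"slide": [0.36,-0.229,0],"turn": 20},
  {"hand": 0.085,"slide": [0.395,-0.251,0],"turn": 22},
  {"hand": 0.085,"slide": [0.43,-0.273,0],"turn": 24},
  {"hand": 0.085,"slide": [0.46,-0.292,0],"turn": 25.5},
  {"hand": 0.085,"slide": [0.485,-0.308,0],"turn": 26},
  {"hand": 0.085,"slide": [0.498,-0.316,0],"turn": 26.5},
  {"hand": 0.085,"slide": [0.502,-0.319,0],"turn": 26.6},
  {"hand": 0.085,"slide": [0.502,-0.319,0],"turn": 26.6},
  {"hand": 0.085,"slide": [0.502,-0.319,0],"turn": 26.6},
])

```text
time: 2.0
ee_pos: [0.6077, -0.0945, 0.231]
ee_rot: [1.0, -0.0, -0.0, 0.0]
wrist_force: [0.2, 0.2, 0.3]
opening: 0.085
```

```bash
python3 - <<'E'
from h import *
s=telemetry.sense();print(s["ee_pos"],s["ee_rot"],s["joint_positions"])
im=capture("wrist")[:,:,::-1].copy();cv2.imwrite("pics/w1.png",im)
W=campose("wrist",s)
for n,X in dict(bottle=(.608,-.0935,.156),vase=(.6213,.0568,.15),mill=(.539,-.012,.15),tape=(.615,-.016,.048)).items(): print(n,proj(W,X))
E
```

```text
[ 0.60765377 -0.09448081  0.23096209] [ 9.99999825e-01 -3.71869061e-04 -4.34258893e-04  1.52937791e-04] [-1.94486713e-01  1.52233815e-01  1.73815316e+00 -4.92480874e-04
  1.25199891e+00  1.37720789e+00]
bottle [[257.8837986  196.21001373]]
vase [[ 39.25460839 175.34191462]]
mill [[150.04583176 281.06088233]]
tape [[179.1864332  156.41602588]]
```

View pics/w1.png

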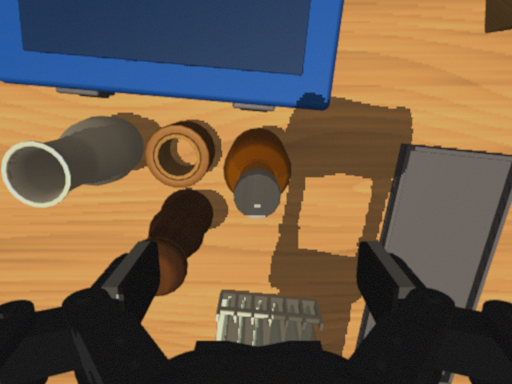

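The wrist view matches the estimates within 2 px: cap at (257,194), vase rim at (37,174), tape at (180,156). Now descend to the bottle's neck.

arm_command([
  {"hand": 0.085,"slide": [0,0,0.01]},
  {"hand": 0.085,"slide": [0,0,0.03]},
  {"hand": 0.085,"slide": [0,0,0.05]},
  {"hand": 0.085,"slide": [0,0,0.07]},
  {"hand": 0.085,"slide": [0,0,0.09]},
  {"hand": 0.085,"slide": [0,0,0.105]},
  {"hand": 0.085,"slide": [0,0,0.118]},
  {"hand": 0.085,"slide": [0,0,0.126]},
  {"hand": 0.085,"slide": [0,0,0.128]},
  {"hand": 0.085,"slide": [0,0,0.128]},
  {"hand": 0.06,"slide": [0,0,0.128]},
  {"hand": 0.045,"slide": [0,0,0.128]},
  {"hand": 0.038,"slide": [0,0,0.128]},
  {"hand": 0.033,"slide": [0,0,0.128]},
  {"hand": 0.028,"slide": [0,0,0.128]},
  {"hand": 0.022,"slide": [0,0,0.128]},
  {"hand": 0.015,"slide": [0,0,0.128]},
  {"hand": 0.015,"slide": [0,0,0.128]},
  {"hand": 0.015,"slide": [0,0,0.128]},
  {"hand": 0.015,"slide": [0,0,0.128]},
], force=40)

```text
schema error: expected keys hand, slide, turn
```

arm_command([
  {"hand": 0.085,"slide": [0,0,0.01],"turn": 0},
  {"hand": 0.085,"slide": [0,0,0.03],"turn": 0},
  {"hand": 0.085,"slide": [0,0,0.05],"turn": 0},
  {"hand": 0.085,"slide": [0,0,0.07],"turn": 0},
  {"hand": 0.085,"slide": [0,0,0.09],"turn": 0},
  {"hand": 0.085,"slide": [0,0,0.105],"turn": 0},
  {"hand": 0.085,"slide": [0,0,0.118],"turn": 0},
  {"hand": 0.085,"slide": [0,0,0.126],"turn": 0},
  {"hand": 0.085,"slide": [0,0,0.128],"turn": 0},
  {"hand": 0.085,"slide": [0,0,0.128],"turn": 0},
  {"hand": 0.06,"slide": [0,0,0.128],"turn": 0},
  {"hand": 0.045,"slide": [0,0,0.128],"turn": 0},
  {"hand": 0.038,"slide": [0,0,0.128],"turn": 0},
  {"hand": 0.033,"slide": [0,0,0.128],"turn": 0},
  {"hand": 0.028,"slide": [0,0,0.128],"turn": 0},
  {"hand": 0.022,"slide": [0,0,0.128],"turn": 0},
  {"hand": 0.015,"slide": [0,0,0.128],"turn": 0},
  {"hand": 0.015,"slide": [0,0,0.128],"turn": 0},
  {"hand": 0.015,"slide": [0,0,0.128],"turn": 0},
  {"hand": 0.015,"slide": [0,0,0.128],"turn": 0},
], force=40)

```text
time: 4.05
ee_pos: [0.6086, -0.0938, 0.1039]
ee_rot: [1.0, -0.0, 0.0, -0.0]
wrist_force: [-0.3, 1.1, 6.0]
opening: 0.0304
```

Gripped at 30 mm opening. Lift and carry to the far tray slot.

arm_command([
  {"hand": 0.015,"slide": [0,0,-0.003],"turn": 0},
  {"hand": 0.015,"slide": [0,0,-0.01],"turn": 0},
  {"hand": 0.015,"slide": [0,0,-0.02],"turn": 0},
  {"hand": 0.015,"slide": [0,0,-0.032],"turn": 0},
  {"hand": 0.015,"slide": [0,0,-0.044],"turn": 0},
  {"hand": 0.015,"slide": [-0.001,0.005,-0.054],"turn": 0},
  {"hand": 0.015,"slide": [-0.004,0.015,-0.059],"turn": 0},
  {"hand": 0.015,"slide": [-0.008,0.03,-0.06],"turn": 0},
  {"hand": 0.015,"slide": [-0.013,0.05,-0.06],"turn": 0},
  {"hand": 0.015,"slide": [-0.018,0.071,-0.06],"turn": 0},
  {"hand": 0.015,"slide": [-0.024,0.093,-0.06],"turn": 0},
  {"hand": 0.015,"slide": [-0.03,0.115,-0.06],"turn": 0},
  {"hand": 0.015,"slide": [-0.035,0.137,-0.06],"turn": 0},
  {"hand": 0.015,"slide": [-0.041,0.159,-0.06],"turn": 0},
  {"hand": 0.015,"slide": [-0.046,0.179,-0.06],"turn": 0},
  {"hand": 0.015,"slide": [-0.05,0.195,-0.06],"turn": 0},
  {"hand": 0.015,"slide": [-0.053,0.207,-0.06],"turn": 0},
  {"hand": 0.015,"slide": [-0.055,0.215,-0.06],"turn": 0},
  {"hand": 0.015,"slide": [-0.056,0.218,-0.06],"turn": 0},
  {"hand": 0.015,"slide": [-0.056,0.218,-0.06],"turn": 0},
])

```text
time: 6.05
ee_pos: [0.5521, -0.3118, 0.1632]
ee_rot: [1.0, -0.0, -0.0, -0.0]
wrist_force: [-1.0, 0.6, -4.8]
opening: 0.0306
```

```bash
python3 - <<'E'
from h import *
s=telemetry.sense();print(s["ee_pos"],s["ee_rot"],s["wrist_force"],s["opening"])
cv2.imwrite("pics/s2.png",capture("scene")[:,:,::-1])
E
```

```text
[ 0.55207219 -0.3118053   0.1631973 ] [ 9.99999921e-01 -3.53784831e-04 -4.82882980e-05 -1.74932087e-04] [-0.96536411  0.62555548 -4.83524871] 0.0306414557296677
```

View pics/s2.png

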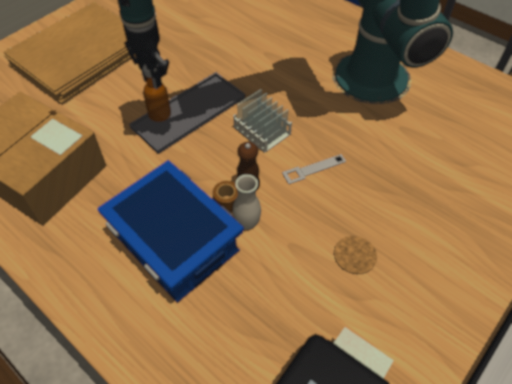

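The bottle hangs upright over the tray at (157,100). Lower it slowly.

arm_command([
  {"hand": 0.015,"slide": [0,0,0.006],"turn": 0},
  {"hand": 0.015,"slide": [0,0,0.018],"turn": 0},
  {"hand": 0.015,"slide": [0,0,0.03],"turn": 0},
  {"hand": 0.015,"slide": [0,0,0.04],"turn": 0},
  {"hand": 0.015,"slide": [0,0,0.046],"turn": 0},
  {"hand": 0.015,"slide": [0,0,0.049],"turn": 0},
  {"hand": 0.015,"slide": [0,0,0.051],"turn": 0},
  {"hand": 0.015,"slide": [0,0,0.053],"turn": 0},
  {"hand": 0.015,"slide": [0,0,0.054],"turn": 0},
  {"hand": 0.015,"slide": [0,0,0.054],"turn": 0},
  {"hand": 0.015,"slide": [0,0,0.054],"turn": 0},
])

```text
time: 7.2
ee_pos: [0.5523, -0.3119, 0.1097]
ee_rot: [1.0, -0.0, 0.0, 0.0]
wrist_force: [-0.4, -0.2, -4.1]
opening: 0.0307
```

arm_command([
  {"hand": 0.015,"slide": [0,0,0.001],"turn": 0},
  {"hand": 0.015,"slide": [0,0,0.001],"turn": 0},
  {"hand": 0.015,"slide": [0,0,0.0015],"turn": 0},
  {"hand": 0.015,"slide": [0,0,0.0015],"turn": 0},
])

```text
time: 7.6
ee_pos: [0.5528, -0.3122, 0.109]
ee_rot: [1.0, -0.0, 0.001, 0.0]
wrist_force: [-0.7, -0.4, 3.1]
opening: 0.0308
```

Contact (+3 N). Open gradually, then rise.

arm_command([
  {"hand": 0.031,"slide": [0,0,0],"turn": 0},
  {"hand": 0.034,"slide": [0,0,0],"turn": 0},
  {"hand": 0.04,"slide": [0,0,0],"turn": 0},
  {"hand": 0.055,"slide": [0,0,0],"turn": 0},
  {"hand": 0.07,"slide": [0,0,0],"turn": 0},
  {"hand": 0.085,"slide": [0,0,0],"turn": 0},
  {"hand": 0.085,"slide": [0,0,0],"turn": 0},
  {"hand": 0.085,"slide": [0,0,0],"turn": 0},
  {"hand": 0.085,"slide": [0,0,-0.01],"turn": 0},
  {"hand": 0.085,"slide": [0,0,-0.03],"turn": 0},
  {"hand": 0.085,"slide": [0,0,-0.05],"turn": 0},
  {"hand": 0.085,"slide": [0,0,-0.075],"turn": 0},
  {"hand": 0.085,"slide": [0,0,-0.1],"turn": 0},
  {"hand": 0.085,"slide": [0,0,-0.12],"turn": 0},
  {"hand": 0.085,"slide": [0,0,-0.125],"turn": 0},
  {"hand": 0.085,"slide": [0,0,-0.125],"turn": 0},
  {"hand": 0.085,"slide": [0,0,-0.125],"turn": 0},
])

```text
time: 9.3
ee_pos: [0.5516, -0.3114, 0.2318]
ee_rot: [1.0, -0.0, -0.001, -0.0]
wrist_force: [-0.4, -0.4, 0.2]
opening: 0.0851
```

```bash
python3 - <<'E'
from h import *
s=telemetry.sense();print(s["ee_pos"],s["ee_rot"],tool(s,[.5393,-.012,.23]))
cv2.imwrite("pics/w3.png",capture("wrist")[:,:,::-1])
E
```

```text
[ 0.55157727 -0.31144536  0.23177098] [ 9.99999693e-01 -2.25679852e-04 -6.28164370e-04 -4.09853375e-04] [-0.01241004 -0.29943823  0.00203194]
```

View pics/w3.png

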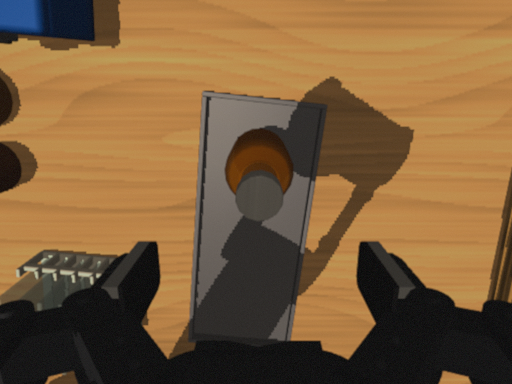

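The bottle stands upright in the tray's far end, cap at (259,197). Next, the mill.

arm_command([
  {"hand": 0.085,"slide": [-0.001,-0.015,0],"turn": 0},
  {"hand": 0.085,"slide": [-0.002,-0.045,0],"turn": 0},
  {"hand": 0.085,"slide": [-0.003,-0.08,0],"turn": 0},
  {"hand": 0.085,"slide": [-0.005,-0.118,0],"turn": 0},
  {"hand": 0.085,"slide": [-0.006,-0.156,0],"turn": 0},
  {"hand": 0.085,"slide": [-0.008,-0.194,0],"turn": 0},
  {"hand": 0.085,"slide": [-0.01,-0.23,0],"turn": 0},
  {"hand": 0.085,"slide": [-0.011,-0.262,0],"turn": 0},
  {"hand": 0.085,"slide": [-0.012,-0.285,0],"turn": 0},
  {"hand": 0.085,"slide": [-0.0125,-0.296,0],"turn": 0},
  {"hand": 0.085,"slide": [-0.0125,-0.2995,0],"turn": 0},
  {"hand": 0.085,"slide": [-0.0125,-0.2995,0],"turn": 0},
  {"hand": 0.085,"slide": [-0.0125,-0.2995,0],"turn": 0},
])

```text
time: 10.65
ee_pos: [0.5397, -0.013, 0.2326]
ee_rot: [1.0, -0.001, -0.0, 0.0]
wrist_force: [0.1, 0.3, -0.5]
opening: 0.0852
```

```bash
python3 - <<'E'
from h import *
s=telemetry.sense();print(s["ee_pos"],s["ee_rot"])
im=capture("wrist")[:,:,::-1].copy();cv2.imwrite("pics/w4.png",im)
W=campose("wrist",s)
for n,X in dict(vase=(.6213,.0568,.15),mill=(.5393,-.012,.15),tape=(.615,-.016,.048)).items(): print(n,proj(W,X))
E
```

```text
[ 0.53971863 -0.01304386  0.23255025] [ 9.99999788e-01 -5.91380261e-04 -1.85585279e-04  1.97208797e-04]
vase [[149.49041064  71.07345204]]
mill [[257.78205386 194.04716153]]
tape [[261.93825426  84.36251494]]
```

View pics/w4.png

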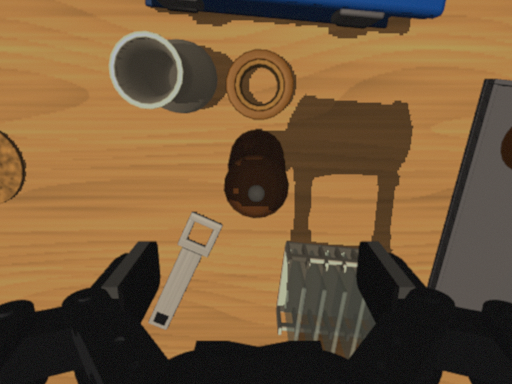

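The mill ball is at (257,193), as predicted. Descend to the waist.

arm_command([
  {"hand": 0.085,"slide": [0,0,0.01],"turn": 0},
  {"hand": 0.085,"slide": [0,0,0.03],"turn": 0},
  {"hand": 0.085,"slide": [0,0,0.05],"turn": 0},
  {"hand": 0.085,"slide": [0,0,0.07],"turn": 0},
  {"hand": 0.085,"slide": [0,0,0.09],"turn": 0},
  {"hand": 0.085,"slide": [0,0,0.11],"turn": 0},
  {"hand": 0.085,"slide": [0,0,0.127],"turn": 0},
  {"hand": 0.085,"slide": [0,0,0.138],"turn": 0},
  {"hand": 0.085,"slide": [0,0,0.144],"turn": 0},
  {"hand": 0.085,"slide": [0,0,0.145],"turn": 0},
  {"hand": 0.07,"slide": [0,0,0.145],"turn": 0},
  {"hand": 0.055,"slide": [0,0,0.145],"turn": 0},
  {"hand": 0.048,"slide": [0,0,0.145],"turn": 0},
  {"hand": 0.044,"slide": [0,0,0.145],"turn": 0},
  {"hand": 0.04,"slide": [0,0,0.145],"turn": 0},
  {"hand": 0.034,"slide": [0,0,0.145],"turn": 0},
  {"hand": 0.025,"slide": [0,0,0.145],"turn": 0},
  {"hand": 0.025,"slide": [0,0,0.145],"turn": 0},
  {"hand": 0.025,"slide": [0,0,0.145],"turn": 0},
  {"hand": 0.025,"slide": [0,0,0.145],"turn": 0},
])

```text
time: 12.7
ee_pos: [0.5408, -0.0123, 0.0891]
ee_rot: [1.0, -0.0, 0.001, 0.0]
wrist_force: [-0.3, 0.3, 6.3]
opening: 0.0477
```

The opening stops at 48 mm where the waist should give 40, so the pads are likely riding on the head's lower edge. Open, go 6 mm lower and re-close.

arm_command([
  {"hand": 0.055,"slide": [0,0,0],"turn": 0},
  {"hand": 0.065,"slide": [0,0,0],"turn": 0},
  {"hand": 0.075,"slide": [0,0,0],"turn": 0},
  {"hand": 0.075,"slide": [0,0,0],"turn": 0},
  {"hand": 0.075,"slide": [0,0,0],"turn": 0},
])

```text
time: 13.2
ee_pos: [0.5395, -0.0123, 0.0875]
ee_rot: [1.0, -0.0, -0.0, -0.0]
wrist_force: [0.4, 0.1, 0.0]
opening: 0.0751
```

```bash
python3 - <<'E'
from h import *
s=telemetry.sense();print(s["ee_pos"],s["ee_rot"],s["opening"],s["wrist_force"])
im=capture("wrist")[:,:,::-1].copy();cv2.imwrite("pics/w5.png",im)
cv2.imwrite("pics/s5.png",cv2.resize(capture("scene")[90:250,170:330,::-1],None,fx=3.5,fy=3.5,interpolation=cv2.INTER_CUBIC))
E
```

```text
[ 0.53950094 -0.01227113  0.08748805] [ 9.99999925e-01 -2.48426908e-04 -2.97956025e-04 -1.58746960e-05] 0.0750617761293351 [0.40050126 0.14375795 0.03458672]
```

View pics/w5.png

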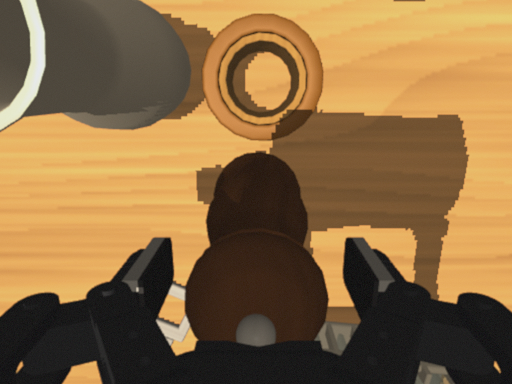

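View pics/s5.png

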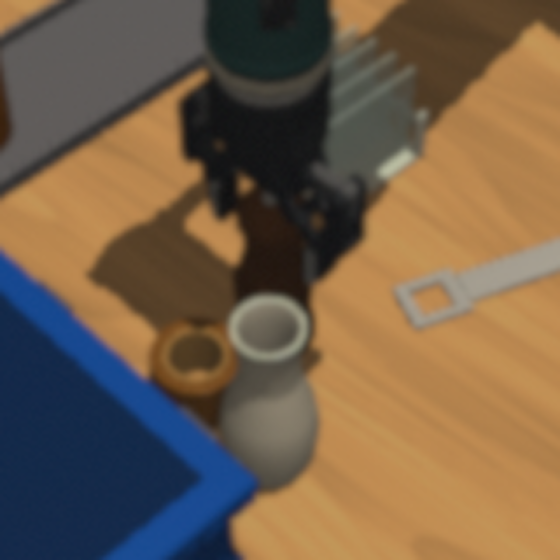

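The mill still stands upright, centred between the fingers. Lower 7 mm and close.

arm_command([
  {"hand": 0.075,"slide": [0,0,0.003],"turn": 0},
  {"hand": 0.075,"slide": [0,0,0.007],"turn": 0},
  {"hand": 0.075,"slide": [0,0,0.007],"turn": 0},
  {"hand": 0.06,"slide": [0,0,0.007],"turn": 0},
  {"hand": 0.05,"slide": [0,0,0.007],"turn": 0},
  {"hand": 0.044,"slide": [0,0,0.007],"turn": 0},
  {"hand": 0.04,"slide": [0,0,0.007],"turn": 0},
  {"hand": 0.035,"slide": [0,0,0.007],"turn": 0},
  {"hand": 0.025,"slide": [0,0,0.007],"turn": 0},
  {"hand": 0.025,"slide": [0,0,0.007],"turn": 0},
  {"hand": 0.025,"slide": [0,0,0.007],"turn": 0},
])

```text
time: 14.4
ee_pos: [0.54, -0.0122, 0.081]
ee_rot: [1.0, -0.0, 0.0, -0.0]
wrist_force: [-0.8, 1.4, 2.9]
opening: 0.0449
```

The opening is 45 mm, and the pads are longer than the waist. Test whether the grip holds with a tiny lift at more force.

arm_command([
  {"hand": 0.02,"slide": [0,0,0],"turn": 0},
  {"hand": 0.02,"slide": [0,0,0],"turn": 0},
  {"hand": 0.02,"slide": [0,0,-0.002],"turn": 0},
  {"hand": 0.02,"slide": [0,0,-0.004],"turn": 0},
  {"hand": 0.02,"slide": [0,0,-0.006],"turn": 0},
  {"hand": 0.02,"slide": [0,0,-0.008],"turn": 0},
  {"hand": 0.02,"slide": [0,0,-0.008],"turn": 0},
  {"hand": 0.02,"slide": [0,0,-0.008],"turn": 0},
], force=55)

```text
time: 15.2
ee_pos: [0.5397, -0.0123, 0.0888]
ee_rot: [1.0, -0.0, 0.0, 0.0]
wrist_force: [0.2, -0.5, -2.2]
opening: 0.0445
```

```bash
python3 - <<'E'
from h import *
s=telemetry.sense();print(s["ee_pos"],s["ee_rot"],s["opening"],s["wrist_force"])
im=capture("wrist")[:,:,::-1].copy();cv2.imwrite("pics/w6.png",im)
E
```

```text
[ 0.53973923 -0.01234466  0.08876657] [ 9.99999967e-01 -2.54237224e-04  1.17024344e-05  1.97313380e-05] 0.04451915579549719 [ 0.15798759 -0.5170117  -2.22374108]
```

View pics/w6.png

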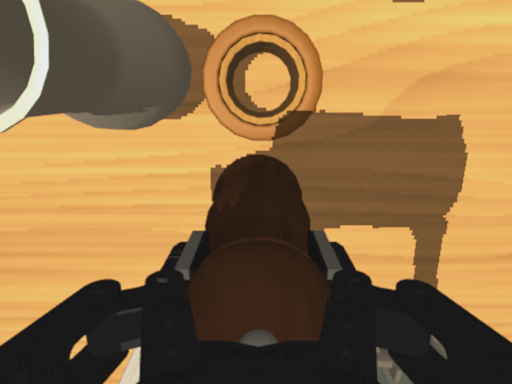

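It holds: the weight shows in the force and the mill is upright. Lift over the rack and carry it to the middle slot.

arm_command([
  {"hand": 0.02,"slide": [0,0,-0.005],"turn": 0},
  {"hand": 0.02,"slide": [0,0,-0.015],"turn": 0},
  {"hand": 0.02,"slide": [0,0,-0.03],"turn": 0},
  {"hand": 0.02,"slide": [0,0,-0.048],"turn": 0},
  {"hand": 0.02,"slide": [0,0,-0.066],"turn": 0},
  {"hand": 0.02,"slide": [0,0,-0.084],"turn": 0},
  {"hand": 0.02,"slide": [0,0,-0.1],"turn": 0},
  {"hand": 0.02,"slide": [0,0,-0.111],"turn": 0},
  {"hand": 0.02,"slide": [-0.001,0.005,-0.115],"turn": 0},
  {"hand": 0.02,"slide": [-0.005,0.017,-0.115],"turn": 0},
  {"hand": 0.02,"slide": [-0.01,0.035,-0.115],"turn": 0},
  {"hand": 0.02,"slide": [-0.016,0.057,-0.115],"turn": 0},
  {"hand": 0.02,"slide": [-0.023,0.081,-0.115],"turn": 0},
  {"hand": 0.02,"slide": [-0.03,0.107,-0.115],"turn": 0},
  {"hand": 0.02,"slide": [-0.037,0.133,-0.115],"turn": 0},
  {"hand": 0.02,"slide": [-0.044,0.159,-0.115],"turn": 0},
  {"hand": 0.02,"slide": [-0.051,0.183,-0.115],"turn": 0},
  {"hand": 0.02,"slide": [-0.057,0.205,-0.115],"turn": 0},
  {"hand": 0.02,"slide": [-0.063,0.225,-0.115],"turn": 0},
  {"hand": 0.02,"slide": [-0.068,0.243,-0.115],"turn": 0},
])

```text
time: 17.25
ee_pos: [0.4697, -0.2566, 0.2024]
ee_rot: [1.0, -0.001, -0.001, -0.0]
wrist_force: [-0.1, 0.2, -1.5]
opening: 0.0448
```

arm_command([
  {"hand": 0.02,"slide": [-0.004,0.016,0],"turn": 0},
  {"hand": 0.02,"slide": [-0.008,0.029,0],"turn": 0},
  {"hand": 0.02,"slide": [-0.011,0.039,0],"turn": 0},
  {"hand": 0.02,"slide": [-0.013,0.045,0],"turn": 0},
  {"hand": 0.02,"slide": [-0.013,0.047,0],"turn": 0},
  {"hand": 0.02,"slide": [-0.013,0.047,0],"turn": 0},
  {"hand": 0.02,"slide": [-0.013,0.047,0],"turn": 0},
])

```text
time: 17.95
ee_pos: [0.4588, -0.3018, 0.2038]
ee_rot: [1.0, 0.0, 0.0, -0.0]
wrist_force: [1.2, 0.3, -2.6]
opening: 0.0448
```

```bash
python3 - <<'E'
from h import *
s=telemetry.sense();print(s["ee_pos"],s["ee_rot"],s["opening"],s["wrist_force"])
im=capture("wrist")[:,:,::-1].copy();cv2.imwrite("pics/w7.png",im)
E
```

```text
[ 0.45882232 -0.30176241  0.20379023] [ 9.99999987e-01  4.64199074e-05  2.00688606e-05 -1.51539137e-04] 0.044760110594687125 [ 1.15898146  0.31969436 -2.63869059]
```

View pics/w7.png

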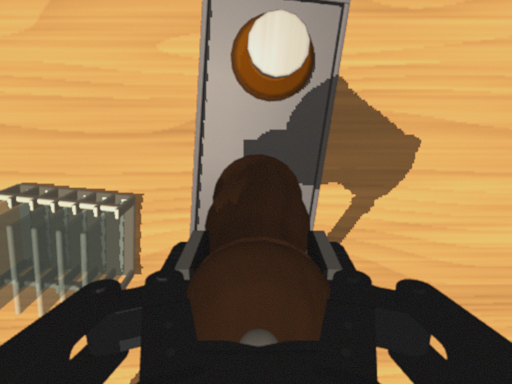

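The mill is centred over the tray, hanging upright. Lower it.

arm_command([
  {"hand": 0.02,"slide": [0,0,0.006],"turn": 0},
  {"hand": 0.02,"slide": [0,0,0.018],"turn": 0},
  {"hand": 0.02,"slide": [0,0,0.034],"turn": 0},
  {"hand": 0.02,"slide": [0,0,0.052],"turn": 0},
  {"hand": 0.02,"slide": [0,0,0.07],"turn": 0},
  {"hand": 0.02,"slide": [0,0,0.086],"turn": 0},
  {"hand": 0.02,"slide": [0,0,0.099],"turn": 0},
  {"hand": 0.02,"slide": [0,0,0.107],"turn": 0},
  {"hand": 0.02,"slide": [0,0,0.112],"turn": 0},
  {"hand": 0.02,"slide": [0,0,0.114],"turn": 0},
  {"hand": 0.02,"slide": [0,0,0.115],"turn": 0},
  {"hand": 0.02,"slide": [0,0,0.116],"turn": 0},
  {"hand": 0.02,"slide": [0,0,0.117],"turn": 0},
  {"hand": 0.02,"slide": [0,0,0.117],"turn": 0},
  {"hand": 0.02,"slide": [0,0,0.117],"turn": 0},
])

```text
time: 19.5
ee_pos: [0.4588, -0.3024, 0.0871]
ee_rot: [1.0, -0.0, 0.0, 0.0]
wrist_force: [-0.1, -0.2, -1.4]
opening: 0.0447
```

arm_command([
  {"hand": 0.02,"slide": [0,0,0.001],"turn": 0},
  {"hand": 0.02,"slide": [0,0,0.001],"turn": 0},
  {"hand": 0.02,"slide": [0,0,0.0015],"turn": 0},
  {"hand": 0.02,"slide": [0,0,0.0015],"turn": 0},
])

```text
time: 19.9
ee_pos: [0.459, -0.3024, 0.0861]
ee_rot: [1.0, -0.0, 0.0, 0.0]
wrist_force: [-1.1, 1.4, 4.3]
opening: 0.0447
```

Contact. Release and rise.

arm_command([
  {"hand": 0.045,"slide": [0,0,0],"turn": 0},
  {"hand": 0.048,"slide": [0,0,0],"turn": 0},
  {"hand": 0.055,"slide": [0,0,0],"turn": 0},
  {"hand": 0.065,"slide": [0,0,0],"turn": 0},
  {"hand": 0.075,"slide": [0,0,0],"turn": 0},
  {"hand": 0.085,"slide": [0,0,0],"turn": 0},
  {"hand": 0.085,"slide": [0,0,0],"turn": 0},
  {"hand": 0.085,"slide": [0,0,0],"turn": 0},
  {"hand": 0.085,"slide": [0,0,-0.01],"turn": 0},
  {"hand": 0.085,"slide": [0,0,-0.03],"turn": 0},
  {"hand": 0.085,"slide": [0,0,-0.055],"turn": 0},
  {"hand": 0.085,"slide": [0,0,-0.085],"turn": 0},
  {"hand": 0.085,"slide": [0,0,-0.115],"turn": 0},
  {"hand": 0.085,"slide": [0,0,-0.14],"turn": 0},
  {"hand": 0.085,"slide": [0,0,-0.148],"turn": 0},
  {"hand": 0.085,"slide": [0,0,-0.148],"turn": 0},
])

```text
time: 21.5
ee_pos: [0.4595, -0.3029, 0.2353]
ee_rot: [1.0, -0.0, 0.002, 0.001]
wrist_force: [-0.3, -0.1, -0.6]
opening: 0.0849
```

```bash
python3 - <<'E'
from h import *
s=telemetry.sense();print(s["ee_pos"],s["ee_rot"],tool(s,[.6213,.0570,.235]))
E
```

```text
[ 0.45952471 -0.30286291  0.23534158] [ 9.99998064e-01 -1.84267555e-04  1.58406224e-03  1.15237097e-03] [ 1.61642073e-01 -3.59922924e-01  2.44327040e-05]
```

arm_command([
  {"hand": 0.085,"slide": [0.007,-0.015,0],"turn": 0},
  {"hand": 0.085,"slide": [0.02,-0.044,0],"turn": 0},
  {"hand": 0.085,"slide": [0.036,-0.08,0],"turn": 0},
  {"hand": 0.085,"slide": [0.053,-0.118,0],"turn": 0},
  {"hand": 0.085,"slide": [0.07,-0.156,0],"turn": 0},
  {"hand": 0.085,"slide": [0.087,-0.194,0],"turn": 0},
  {"hand": 0.085,"slide": [0.104,-0.232,0],"turn": 0},
  {"hand": 0.085,"slide": [0.121,-0.27,0],"turn": 0},
  {"hand": 0.085,"slide": [0.137,-0.306,0],"turn": 0},
  {"hand": 0.085,"slide": [0.15,-0.335,0],"turn": 0},
  {"hand": 0.085,"slide": [0.158,-0.353,0],"turn": 0},
  {"hand": 0.085,"slide": [0.1615,-0.36,0],"turn": 0},
  {"hand": 0.085,"slide": [0.1615,-0.36,0],"turn": 0},
  {"hand": 0.085,"slide": [0.1615,-0.36,0],"turn": 0},
  {"hand": 0.085,"slide": [0.1615,-0.36,0],"turn": 0},
])

```text
time: 23.0
ee_pos: [0.6199, 0.0563, 0.2332]
ee_rot: [1.0, -0.001, -0.0, 0.0]
wrist_force: [1.0, 0.1, 0.4]
opening: 0.0849
```

```bash
python3 - <<'E'
from h import *
s=telemetry.sense();print(s["ee_pos"],s["ee_rot"])
im=capture("wrist")[:,:,::-1].copy();cv2.imwrite("pics/w8.png",im)
W=campose("wrist",s)
print(proj(W,[[.6213,.0568,.15],[.615,-.016,.048]]))
cv2.imwrite("pics/t8.png",capture("top")[:,:,::-1])
E
```

```text
[0.61986517 0.05632363 0.23323343] [ 9.99999456e-01 -1.00368771e-03 -1.87695356e-04  2.12887073e-04]
[[258.57826888 191.2434727 ]
 [331.01456798 167.8644208 ]]
```

View pics/w8.png

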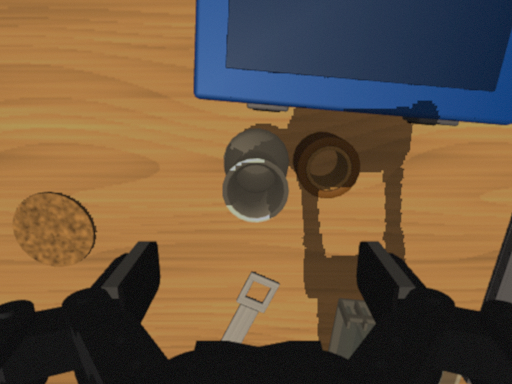

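View pics/t8.png

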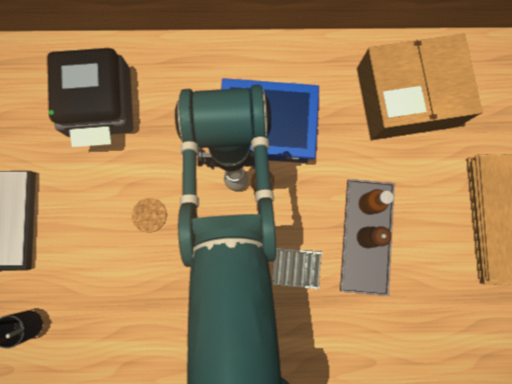

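Vase rim centre at (256,190), predicted (258.6,191), so under 1 mm off. The mill and bottle stand in the tray. Descend to the neck.

arm_command([
  {"hand": 0.085,"slide": [0.001,-0.001,0.01],"turn": 0},
  {"hand": 0.085,"slide": [0.001,-0.001,0.03],"turn": 0},
  {"hand": 0.085,"slide": [0.001,-0.001,0.05],"turn": 0},
  {"hand": 0.085,"slide": [0.001,-0.001,0.07],"turn": 0},
  {"hand": 0.085,"slide": [0.001,-0.001,0.09],"turn": 0},
  {"hand": 0.085,"slide": [0.001,-0.001,0.108],"turn": 0},
  {"hand": 0.085,"slide": [0.001,-0.001,0.122],"turn": 0},
  {"hand": 0.085,"slide": [0.001,-0.001,0.131],"turn": 0},
  {"hand": 0.085,"slide": [0.001,-0.001,0.135],"turn": 0},
  {"hand": 0.085,"slide": [0.001,-0.001,0.135],"turn": 0},
  {"hand": 0.07,"slide": [0.001,-0.001,0.135],"turn": 0},
  {"hand": 0.055,"slide": [0.001,-0.001,0.135],"turn": 0},
  {"hand": 0.048,"slide": [0.001,-0.001,0.135],"turn": 0},
  {"hand": 0.044,"slide": [0.001,-0.001,0.135],"turn": 0},
  {"hand": 0.04,"slide": [0.001,-0.001,0.135],"turn": 0},
  {"hand": 0.034,"slide": [0.001,-0.001,0.135],"turn": 0},
  {"hand": 0.025,"slide": [0.001,-0.001,0.135],"turn": 0},
  {"hand": 0.02,"slide": [0.001,-0.001,0.135],"turn": 0},
  {"hand": 0.02,"slide": [0.001,-0.001,0.135],"turn": 0},
  {"hand": 0.02,"slide": [0.001,-0.001,0.135],"turn": 0},
], force=45)

```text
time: 25.1
ee_pos: [0.622, 0.0585, 0.0994]
ee_rot: [1.0, -0.0, 0.001, 0.0]
wrist_force: [-1.6, -0.7, 6.4]
opening: 0.0416
```

arm_command([
  {"hand": 0.02,"slide": [0,0,-0.003],"turn": 0},
  {"hand": 0.02,"slide": [0,0,-0.01],"turn": 0},
  {"hand": 0.02,"slide": [0,0,-0.02],"turn": 0},
  {"hand": 0.02,"slide": [0,0,-0.035],"turn": 0},
  {"hand": 0.02,"slide": [0,0,-0.052],"turn": 0},
  {"hand": 0.02,"slide": [0,0,-0.07],"turn": 0},
  {"hand": 0.02,"slide": [0,0,-0.09],"turn": 0},
  {"hand": 0.02,"slide": [0,0,-0.11],"turn": 0},
  {"hand": 0.02,"slide": [0,0,-0.13],"turn": 0},
  {"hand": 0.02,"slide": [0,0,-0.147],"turn": 0},
  {"hand": 0.02,"slide": [0,0,-0.16],"turn": 0},
  {"hand": 0.02,"slide": [0,0,-0.166],"turn": 0},
  {"hand": 0.02,"slide": [-0.006,0.008,-0.168],"turn": 0},
  {"hand": 0.02,"slide": [-0.016,0.022,-0.168],"turn": 0},
  {"hand": 0.02,"slide": [-0.03,0.04,-0.168],"turn": 0},
  {"hand": 0.02,"slide": [-0.046,0.062,-0.168],"turn": 0},
  {"hand": 0.02,"slide": [-0.062,0.084,-0.168],"turn": 0},
  {"hand": 0.02,"slide": [-0.078,0.106,-0.168],"turn": 0},
  {"hand": 0.02,"slide": [-0.094,0.128,-0.168],"turn": 0},
  {"hand": 0.02,"slide": [-0.11,0.15,-0.168],"turn": 0},
])

```text
time: 27.1
ee_pos: [0.5085, -0.0928, 0.2647]
ee_rot: [1.0, -0.0, -0.001, -0.0]
wrist_force: [0.4, 0.4, -3.6]
opening: 0.0417
```

arm_command([
  {"hand": 0.02,"slide": [-0.016,0.022,0],"turn": 0},
  {"hand": 0.02,"slide": [-0.032,0.044,0],"turn": 0},
  {"hand": 0.02,"slide": [-0.048,0.066,0],"turn": 0},
  {"hand": 0.02,"slide": [-0.064,0.088,0],"turn": 0},
  {"hand": 0.02,"slide": [-0.08,0.11,0],"turn": 0},
  {"hand": 0.02,"slide": [-0.096,0.132,0],"turn": 0},
  {"hand": 0.02,"slide": [-0.112,0.153,0],"turn": 0},
  {"hand": 0.02,"slide": [-0.126,0.172,0],"turn": 0},
  {"hand": 0.02,"slide": [-0.137,0.187,0],"turn": 0},
  {"hand": 0.02,"slide": [-0.144,0.197,0],"turn": 0},
  {"hand": 0.02,"slide": [-0.147,0.2,0],"turn": 0},
  {"hand": 0.02,"slide": [-0.147,0.2,0],"turn": 0},
  {"hand": 0.02,"slide": [-0.147,0.2,0],"turn": 0},
])

```text
time: 28.4
ee_pos: [0.3642, -0.2907, 0.266]
ee_rot: [1.0, -0.0, -0.0, -0.0]
wrist_force: [0.3, 0.4, -3.0]
opening: 0.0416
```

```bash
python3 - <<'E'
from h import *
s=telemetry.sense();print(s["ee_pos"],s["ee_rot"],s["opening"],s["wrist_force"],s["joint_positions"])
im=capture("wrist")[:,:,::-1].copy();cv2.imwrite("pics/w9.png",im)
E
```

```text
[ 0.36419014 -0.29069973  0.26604524] [ 9.99999924e-01 -1.65979537e-04 -3.45495181e-06 -3.53682955e-04] 0.0416021589520587 [ 0.25491111  0.38914927 -3.03755174] [-7.27499908e-01 -1.61378264e-01  1.98576166e+00  5.41010179e-04
  1.31768476e+00  8.43492775e-01]
```

View pics/w9.png

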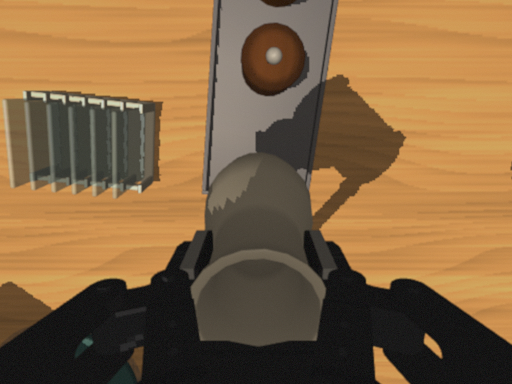

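The vase is over the near slot, upright. Lower it.

arm_command([
  {"hand": 0.02,"slide": [0,0,0.006],"turn": 0},
  {"hand": 0.02,"slide": [0,0,0.018],"turn": 0},
  {"hand": 0.02,"slide": [0,0,0.036],"turn": 0},
  {"hand": 0.02,"slide": [0,0,0.056],"turn": 0},
  {"hand": 0.02,"slide": [0,0,0.076],"turn": 0},
  {"hand": 0.02,"slide": [0,0,0.096],"turn": 0},
  {"hand": 0.02,"slide": [0,0,0.116],"turn": 0},
  {"hand": 0.02,"slide": [0,0,0.134],"turn": 0},
  {"hand": 0.02,"slide": [0,0,0.147],"turn": 0},
  {"hand": 0.02,"slide": [0,0,0.154],"turn": 0},
  {"hand": 0.02,"slide": [0,0,0.157],"turn": 0},
  {"hand": 0.02,"slide": [0,0,0.159],"turn": 0},
  {"hand": 0.02,"slide": [0,0,0.16],"turn": 0},
  {"hand": 0.02,"slide": [0,0,0.161],"turn": 0},
  {"hand": 0.02,"slide": [0,0,0.161],"turn": 0},
  {"hand": 0.02,"slide": [0,0,0.161],"turn": 0},
])

```text
time: 30.05
ee_pos: [0.3643, -0.2914, 0.1057]
ee_rot: [1.0, -0.0, 0.0, 0.0]
wrist_force: [-0.0, -0.4, -3.8]
opening: 0.0413
```

arm_command([
  {"hand": 0.02,"slide": [0,0,0.001],"turn": 0},
  {"hand": 0.02,"slide": [0,0,0.001],"turn": 0},
  {"hand": 0.02,"slide": [0,0,0.002],"turn": 0},
  {"hand": 0.02,"slide": [0,0,0.002],"turn": 0},
])

```text
time: 30.45
ee_pos: [0.3646, -0.2917, 0.1044]
ee_rot: [1.0, -0.0, 0.0, 0.0]
wrist_force: [-2.6, 1.1, 5.3]
opening: 0.0419
```

arm_command([
  {"hand": 0.042,"slide": [0,0,0],"turn": 0},
  {"hand": 0.045,"slide": [0,0,0],"turn": 0},
  {"hand": 0.052,"slide": [0,0,0],"turn": 0},
  {"hand": 0.062,"slide": [0,0,0],"turn": 0},
  {"hand": 0.075,"slide": [0,0,0],"turn": 0},
  {"hand": 0.085,"slide": [0,0,0],"turn": 0},
  {"hand": 0.085,"slide": [0,0,0],"turn": 0},
  {"hand": 0.085,"slide": [0,0,0],"turn": 0},
  {"hand": 0.085,"slide": [0,0,-0.01],"turn": 0},
  {"hand": 0.085,"slide": [0,0,-0.03],"turn": 0},
  {"hand": 0.085,"slide": [0,0,-0.055],"turn": 0},
  {"hand": 0.085,"slide": [0,0,-0.085],"turn": 0},
  {"hand": 0.085,"slide": [0,0,-0.115],"turn": 0},
  {"hand": 0.085,"slide": [0,0,-0.125],"turn": 0},
  {"hand": 0.085,"slide": [0,0,-0.13],"turn": 0},
  {"hand": 0.085,"slide": [0,0,-0.13],"turn": 0},
])

```text
time: 32.05
ee_pos: [0.3641, -0.2912, 0.2332]
ee_rot: [1.0, -0.0, 0.0, 0.0]
wrist_force: [0.9, -1.3, -0.6]
opening: 0.0847
```

```bash
python3 - <<'E'
from h import *
s=telemetry.sense();print(s["ee_pos"],s["ee_rot"],tool(s,[.615,-.0160,.234]))
a=capture("top")[:,:,::-1];cv2.imwrite("pics/t10.png",cv2.resize(a[140:310,200:430],None,fx=3.4,fy=3.4,interpolation=cv2.INTER_CUBIC))
E
```

```text
[ 0.36406585 -0.29115084  0.23320392] [ 9.99999966e-01 -2.45613789e-04  7.36572237e-05  5.43383988e-05] [ 0.25079907 -0.27527399 -0.00078904]
```

View pics/t10.png

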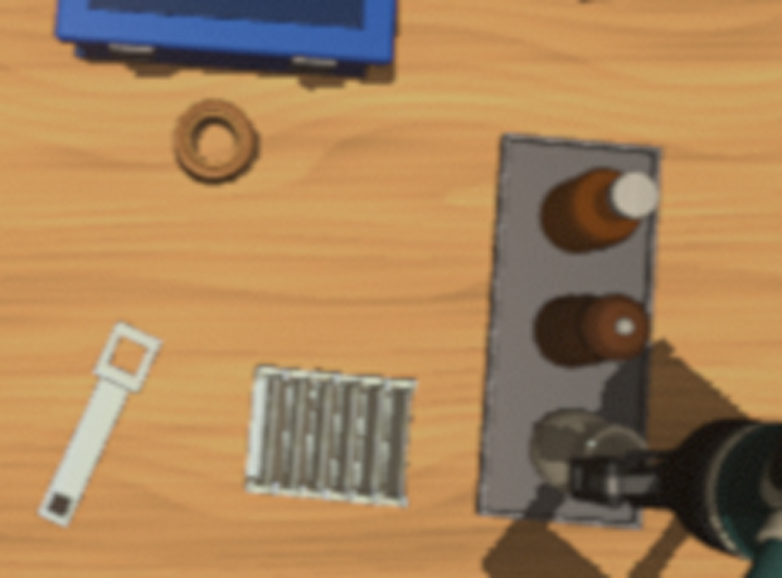

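All three stand in the tray, and the tape sits in its place at (216,140) in the zoom. Go above the tape.

arm_command([
  {"hand": 0.085,"slide": [0.008,-0.009,0],"turn": 0},
  {"hand": 0.085,"slide": [0.028,-0.031,0],"turn": 0},
  {"hand": 0.085,"slide": [0.053,-0.058,0],"turn": 0},
  {"hand": 0.085,"slide": [0.08,-0.088,0],"turn": 0},
  {"hand": 0.085,"slide": [0.107,-0.118,0],"turn": 0},
  {"hand": 0.085,"slide": [0.134,-0.147,0],"turn": 0},
  {"hand": 0.085,"slide": [0.161,-0.177,0],"turn": 0},
  {"hand": 0.085,"slide": [0.188,-0.206,0],"turn": 0},
  {"hand": 0.085,"slide": [0.213,-0.234,0],"turn": 0},
  {"hand": 0.085,"slide": [0.234,-0.257,0],"turn": 0},
  {"hand": 0.085,"slide": [0.247,-0.271,0],"turn": 0},
  {"hand": 0.085,"slide": [0.251,-0.275,0],"turn": 0},
  {"hand": 0.085,"slide": [0.251,-0.275,0],"turn": 0},
  {"hand": 0.085,"slide": [0.251,-0.275,0],"turn": 0},
  {"hand": 0.085,"slide": [0.251,-0.275,0],"turn": 0},
])

```text
time: 33.6
ee_pos: [0.6145, -0.0174, 0.2333]
ee_rot: [1.0, -0.001, -0.0, 0.0]
wrist_force: [-0.4, -0.2, -0.8]
opening: 0.0848
```

```bash
python3 - <<'E'
from h import *
s=telemetry.sense();print(s["ee_pos"],s["ee_rot"])
im=capture("wrist")[:,:,::-1].copy();cv2.imwrite("pics/w11.png",im)
W=campose("wrist",s)
print(proj(W,[[.615,-.016,.048]]))
E
```

```text
[ 0.61450226 -0.01742422  0.23332324] [ 9.99999537e-01 -9.35860238e-04 -1.81143479e-04  1.35289436e-04]
[[257.41612387 162.76057503]]
```

View pics/w11.png

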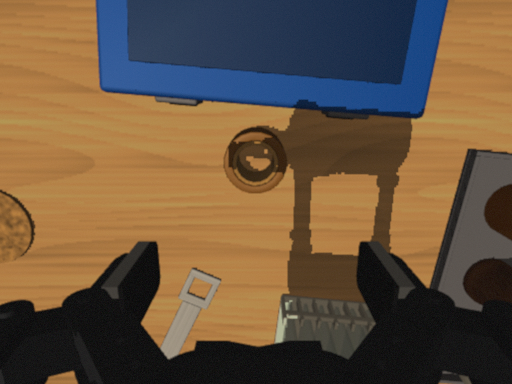

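Tape top centre ≈(255,163) against a predicted (257.4,162.8), so it sits about 2 mm further left (+y). Descend with that correction and 3 mm back from the crate for body clearance.

arm_command([
  {"hand": 0.085,"slide": [-0.001,-0.001,0.01],"turn": 0},
  {"hand": 0.085,"slide": [-0.002,-0.002,0.03],"turn": 0},
  {"hand": 0.085,"slide": [-0.003,-0.003,0.055],"turn": 0},
  {"hand": 0.085,"slide": [-0.003,-0.003,0.08],"turn": 0},
  {"hand": 0.085,"slide": [-0.003,-0.003,0.105],"turn": 0},
  {"hand": 0.085,"slide": [-0.003,-0.003,0.13],"turn": 0},
  {"hand": 0.085,"slide": [-0.003,-0.003,0.15],"turn": 0},
  {"hand": 0.085,"slide": [-0.003,-0.003,0.16],"turn": 0},
  {"hand": 0.085,"slide": [-0.003,-0.003,0.16],"turn": 0},
  {"hand": 0.085,"slide": [-0.003,-0.003,0.16],"turn": 0},
])

```text
time: 34.65
ee_pos: [0.6126, -0.0135, 0.0738]
ee_rot: [1.0, -0.0, 0.0, 0.0]
wrist_force: [-0.0, -0.1, 0.2]
opening: 0.0852
```

```bash
python3 - <<'E'
from h import *
s=telemetry.sense();print(s["ee_pos"],s["ee_rot"],s["wrist_force"])
im=capture("wrist")[:,:,::-1].copy();cv2.imwrite("pics/w12.png",im)
W=campose("wrist",s)
print(proj(W,[[.615,-.015,.048]]))
E
```

```text
[ 0.61256436 -0.01354172  0.07380809] [ 9.99999862e-01 -3.98020478e-04  3.41391137e-04  1.34871000e-05] [-0.00347068 -0.06576009  0.20587102]
[[262.44562913 220.12727309]]
```

View pics/w12.png

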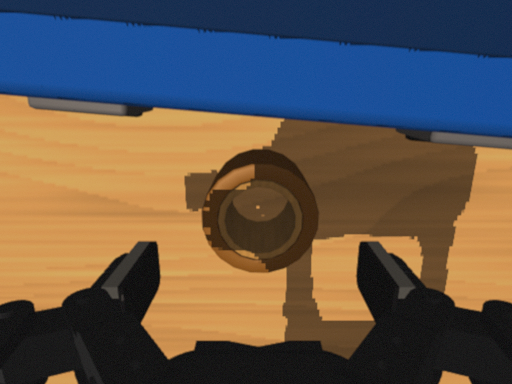

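The tape top is at (260,218), centred between the fingers. Descend and grip.

arm_command([
  {"hand": 0.085,"slide": [0,0,0.008],"turn": 0},
  {"hand": 0.085,"slide": [0,0,0.022],"turn": 0},
  {"hand": 0.085,"slide": [0,0,0.038],"turn": 0},
  {"hand": 0.085,"slide": [0,0,0.051],"turn": 0},
  {"hand": 0.085,"slide": [0,0,0.059],"turn": 0},
  {"hand": 0.085,"slide": [0,0,0.062],"turn": 0},
  {"hand": 0.085,"slide": [0,0,0.062],"turn": 0},
  {"hand": 0.075,"slide": [0,0,0.062],"turn": 0},
  {"hand": 0.07,"slide": [0,0,0.062],"turn": 0},
  {"hand": 0.066,"slide": [0,0,0.062],"turn": 0},
  {"hand": 0.062,"slide": [0,0,0.062],"turn": 0},
  {"hand": 0.055,"slide": [0,0,0.062],"turn": 0},
  {"hand": 0.05,"slide": [0,0,0.062],"turn": 0},
  {"hand": 0.05,"slide": [0,0,0.062],"turn": 0},
  {"hand": 0.05,"slide": [0,0,0.062],"turn": 0},
], force=35)

```text
time: 36.2
ee_pos: [0.6133, -0.0135, 0.0125]
ee_rot: [1.0, -0.0, 0.001, 0.0]
wrist_force: [-0.7, -0.3, 6.2]
opening: 0.0631
```

arm_command([
  {"hand": 0.05,"slide": [0,0,-0.003],"turn": 0},
  {"hand": 0.05,"slide": [0,0,-0.01],"turn": 0},
  {"hand": 0.05,"slide": [0,0,-0.022],"turn": 0},
  {"hand": 0.05,"slide": [0,0,-0.038],"turn": 0},
  {"hand": 0.05,"slide": [-0.001,-0.002,-0.054],"turn": 0},
  {"hand": 0.05,"slide": [-0.003,-0.01,-0.068],"turn": 0},
  {"hand": 0.05,"slide": [-0.007,-0.026,-0.077],"turn": 0},
  {"hand": 0.05,"slide": [-0.013,-0.047,-0.08],"turn": 0},
  {"hand": 0.05,"slide": [-0.02,-0.073,-0.08],"turn": 0},
  {"hand": 0.05,"slide": [-0.028,-0.101,-0.08],"turn": 0},
  {"hand": 0.05,"slide": [-0.035,-0.13,-0.08],"turn": 0},
  {"hand": 0.05,"slide": [-0.043,-0.159,-0.08],"turn": 0},
  {"hand": 0.05,"slide": [-0.051,-0.188,-0.08],"turn": 0},
  {"hand": 0.05,"slide": [-0.059,-0.217,-0.08],"turn": 0},
  {"hand": 0.05,"slide": [-0.067,-0.245,-0.08],"turn": 0},
  {"hand": 0.05,"slide": [-0.074,-0.27,-0.08],"turn": 0},
  {"hand": 0.05,"slide": [-0.079,-0.29,-0.08],"turn": 0},
  {"hand": 0.05,"slide": [-0.083,-0.304,-0.08],"turn": 0},
  {"hand": 0.05,"slide": [-0.085,-0.311,-0.08],"turn": 0},
  {"hand": 0.05,"slide": [-0.0855,-0.3135,-0.08],"turn": 0},
])

```text
time: 38.2
ee_pos: [0.5264, 0.301, 0.0914]
ee_rot: [1.0, 0.0, 0.0, 0.0]
wrist_force: [-0.8, 0.0, -1.8]
opening: 0.0634
```

arm_command([
  {"hand": 0.05,"slide": [0,0,0],"turn": 0},
  {"hand": 0.05,"slide": [0,0,0],"turn": 0},
  {"hand": 0.05,"slide": [0,0,0],"turn": 0},
])

```text
time: 38.5
ee_pos: [0.5272, 0.2994, 0.0912]
ee_rot: [1.0, -0.001, -0.0, 0.0]
wrist_force: [-0.2, 1.0, -1.8]
opening: 0.0631
```

```bash
python3 - <<'E'
from h import *
s=telemetry.sense();print(s["ee_pos"],s["ee_rot"],s["wrist_force"],s["opening"])
im=capture("wrist")[:,:,::-1].copy();cv2.imwrite("pics/w13.png",im)
cv2.imwrite("pics/s13.png",cv2.resize(capture("scene")[180:300,270:430,::-1],None,fx=4,fy=4,interpolation=cv2.INTER_CUBIC))
E
```

```text
[0.52716356 0.29936807 0.09122225] [ 9.99999666e-01 -8.05663123e-04 -6.85418985e-05  1.20973441e-04] [-0.19458089  0.97897532 -1.80127526] 0.06308738664379361
```

View pics/w13.png

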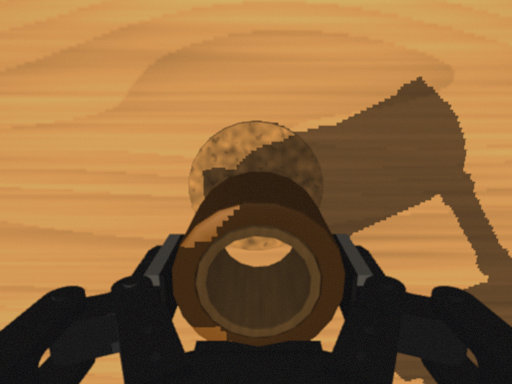

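View pics/s13.png

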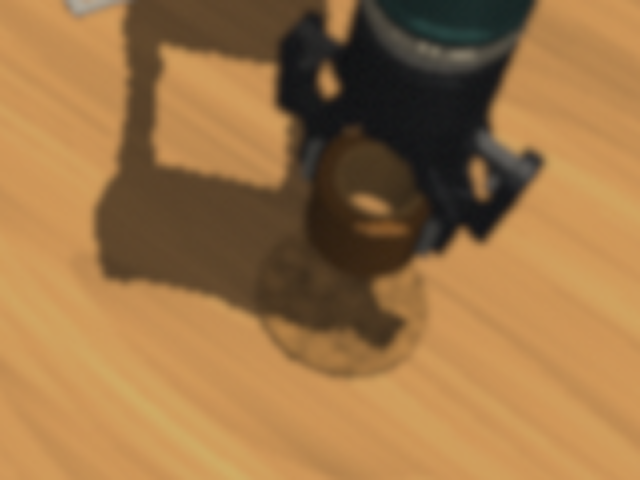

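```bash
python3 - <<'E'
from h import *
W=campose("wrist")
print(plane(W,[[256,121],[189,180],[323,180]],.006))
# tape top: outer ellipse left/right 172,345 ; inner 197..320 ; rows inner 227..335
s=telemetry.sense()
print(plane(W,[[258.5,281]],.048+.006+.0787-.006))
E
```

```text
[[0.5771492  0.30173269 0.006     ]
 [0.53635186 0.3490097  0.006     ]
 [0.5361899  0.25471895 0.006     ]]
[[0.53020252 0.30033298 0.1267    ]]
```

The wrist view puts the pad at (0.529, 0.302) and the held tape at (0.530, 0.300), so they line up. Lower.

arm_command([
  {"hand": 0.05,"slide": [0,0,0.006],"turn": 0},
  {"hand": 0.05,"slide": [0,0,0.018],"turn": 0},
  {"hand": 0.05,"slide": [0,0,0.034],"turn": 0},
  {"hand": 0.05,"slide": [0,0,0.05],"turn": 0},
  {"hand": 0.05,"slide": [0,0,0.061],"turn": 0},
  {"hand": 0.05,"slide": [0,0,0.067],"turn": 0},
  {"hand": 0.05,"slide": [0,0,0.07],"turn": 0},
  {"hand": 0.05,"slide": [0,0,0.072],"turn": 0},
  {"hand": 0.05,"slide": [0,0,0.073],"turn": 0},
  {"hand": 0.05,"slide": [0,0,0.074],"turn": 0},
  {"hand": 0.05,"slide": [0,0,0.074],"turn": 0},
])

```text
time: 39.7
ee_pos: [0.5274, 0.3005, 0.0185]
ee_rot: [1.0, -0.0, 0.001, -0.0]
wrist_force: [-2.4, -0.8, 3.4]
opening: 0.0633
```

Contact. Release and rise.

arm_command([
  {"hand": 0.064,"slide": [0,0,0],"turn": 0},
  {"hand": 0.067,"slide": [0,0,0],"turn": 0},
  {"hand": 0.072,"slide": [0,0,0],"turn": 0},
  {"hand": 0.08,"slide": [0,0,0],"turn": 0},
  {"hand": 0.085,"slide": [0,0,0],"turn": 0},
  {"hand": 0.085,"slide": [0,0,0],"turn": 0},
  {"hand": 0.085,"slide": [0,0,0],"turn": 0},
  {"hand": 0.085,"slide": [0,0,-0.005],"turn": 0},
  {"hand": 0.085,"slide": [0,0,-0.02],"turn": 0},
  {"hand": 0.085,"slide": [0,0,-0.045],"turn": 0},
  {"hand": 0.085,"slide": [0,0,-0.08],"turn": 0},
  {"hand": 0.085,"slide": [0,0,-0.12],"turn": 0},
  {"hand": 0.085,"slide": [0,0,-0.16],"turn": 0},
  {"hand": 0.085,"slide": [0,0,-0.195],"turn": 0},
  {"hand": 0.085,"slide": [0,0,-0.215],"turn": 0},
  {"hand": 0.085,"slide": [0,0,-0.22],"turn": 0},
  {"hand": 0.085,"slide": [0,0,-0.22],"turn": 0},
  {"hand": 0.085,"slide": [0,0,-0.22],"turn": 0},
])

```text
time: 41.5
ee_pos: [0.5261, 0.2998, 0.236]
ee_rot: [1.0, -0.0, -0.001, 0.001]
wrist_force: [-0.2, 0.5, -1.0]
opening: 0.085
```

```bash
python3 - <<'E'
from h import *
s=telemetry.sense();print(s["ee_pos"],s["ee_rot"],s["opening"], "vase in tray",tool(s,[.3643,-.2915,.238]))
im=capture("wrist")[:,:,::-1].copy();cv2.imwrite("pics/w14.png",im)
W=campose("wrist",s);print(proj(W,[[.530,.3005,.006],[.530,.3005,.054]]))
E
```

```text
[0.52605767 0.29977438 0.23595966] [ 9.99999372e-01 -2.41142019e-04 -9.67675369e-04  5.11230012e-04] 0.08497436792882125 vase in tray [-0.16147554  0.59135394 -0.00112295]
[[257.92634491 151.26211748]
 [257.97989886 159.74493878]]
```

View pics/w14.png

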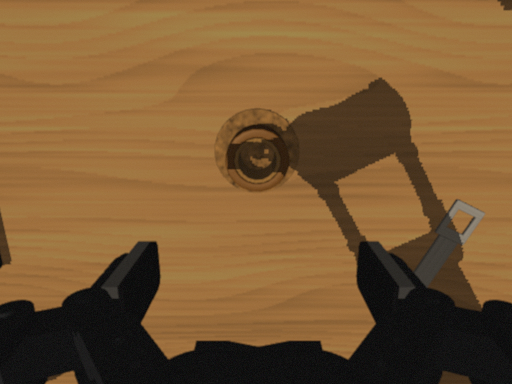

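The tape lies centred on the pad: pad (257,150), core (258,158). Now fetch the vase.

arm_command([
  {"hand": 0.085,"slide": [-0.003,0.01,0],"turn": 0},
  {"hand": 0.085,"slide": [-0.01,0.035,0],"turn": 0},
  {"hand": 0.085,"slide": [-0.019,0.07,0],"turn": 0},
  {"hand": 0.085,"slide": [-0.03,0.108,0],"turn": 0},
  {"hand": 0.085,"slide": [-0.04,0.146,0],"turn": 0},
  {"hand": 0.085,"slide": [-0.05,0.184,0],"turn": 0},
  {"hand": 0.085,"slide": [-0.061,0.222,0],"turn": 0},
  {"hand": 0.085,"slide": [-0.071,0.26,0],"turn": 0},
  {"hand": 0.085,"slide": [-0.082,0.298,0],"turn": 0},
  {"hand": 0.085,"slide": [-0.092,0.336,0],"turn": 0},
  {"hand": 0.085,"slide": [-0.102,0.374,0],"turn": 0},
  {"hand": 0.085,"slide": [-0.113,0.412,0],"turn": 0},
  {"hand": 0.085,"slide": [-0.123,0.45,0],"turn": 0},
  {"hand": 0.085,"slide": [-0.133,0.488,0],"turn": 0},
  {"hand": 0.085,"slide": [-0.143,0.524,0],"turn": 0},
  {"hand": 0.085,"slide": [-0.152,0.555,0],"turn": 0},
  {"hand": 0.085,"slide": [-0.158,0.578,0],"turn": 0},
  {"hand": 0.085,"slide": [-0.161,0.589,0],"turn": 0},
  {"hand": 0.085,"slide": [-0.1615,0.5915,0],"turn": 0},
  {"hand": 0.085,"slide": [-0.1615,0.5915,0],"turn": 0},
])

```text
time: 43.55
ee_pos: [0.3648, -0.2906, 0.2367]
ee_rot: [1.0, -0.0, -0.0, -0.001]
wrist_force: [-0.7, 0.7, -0.8]
opening: 0.0852
```

arm_command([
  {"hand": 0.085,"slide": [0,0,0],"turn": 0},
  {"hand": 0.085,"slide": [0,0,0],"turn": 0},
  {"hand": 0.085,"slide": [0,0,0],"turn": 0},
])

```text
time: 43.85
ee_pos: [0.3654, -0.2904, 0.2373]
ee_rot: [1.0, 0.0, 0.0, -0.0]
wrist_force: [0.0, 0.7, -0.1]
opening: 0.0849
```

```bash
python3 - <<'E'
from h import *
s=telemetry.sense();print(s["ee_pos"],s["ee_rot"],s["opening"], tool(s,[.3643,-.2915,.104]))
im=capture("wrist")[:,:,::-1].copy();cv2.imwrite("pics/w15.png",im)
W=campose("wrist",s);print(proj(W,[[.3643,-.2915,.155],[.459,-.3024,.157]]))
E
```

```text
[ 0.36544276 -0.29043904  0.23732634] [ 9.99999883e-01  4.78302175e-04  6.72052512e-05 -1.69357433e-05] 0.08491582027907978 [-0.0011617   0.00106437  0.13332615]
[[260.823125   195.18358561]
 [278.90024334  50.40660748]]
```

View pics/w15.png

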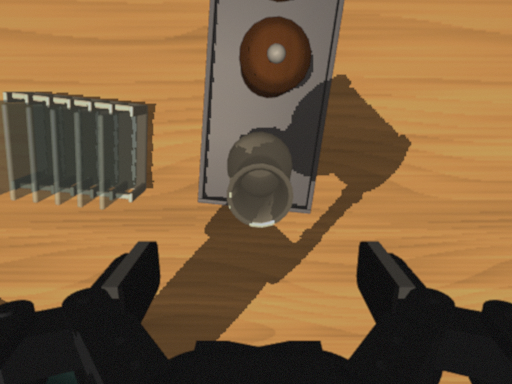

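Vase rim at (260,194), as predicted. Descend and grip it as before.

arm_command([
  {"hand": 0.085,"slide": [-0.001,0.001,0.01],"turn": 0},
  {"hand": 0.085,"slide": [-0.001,0.001,0.03],"turn": 0},
  {"hand": 0.085,"slide": [-0.001,0.001,0.05],"turn": 0},
  {"hand": 0.085,"slide": [-0.001,0.001,0.07],"turn": 0},
  {"hand": 0.085,"slide": [-0.001,0.001,0.09],"turn": 0},
  {"hand": 0.085,"slide": [-0.001,0.001,0.108],"turn": 0},
  {"hand": 0.085,"slide": [-0.001,0.001,0.122],"turn": 0},
  {"hand": 0.085,"slide": [-0.001,0.001,0.13],"turn": 0},
  {"hand": 0.085,"slide": [-0.001,0.001,0.133],"turn": 0},
  {"hand": 0.085,"slide": [-0.001,0.001,0.133],"turn": 0},
  {"hand": 0.07,"slide": [-0.001,0.001,0.133],"turn": 0},
  {"hand": 0.055,"slide": [-0.001,0.001,0.133],"turn": 0},
  {"hand": 0.048,"slide": [-0.001,0.001,0.133],"turn": 0},
  {"hand": 0.044,"slide": [-0.001,0.001,0.133],"turn": 0},
  {"hand": 0.04,"slide": [-0.001,0.001,0.133],"turn": 0},
  {"hand": 0.034,"slide": [-0.001,0.001,0.133],"turn": 0},
  {"hand": 0.025,"slide": [-0.001,0.001,0.133],"turn": 0},
  {"hand": 0.02,"slide": [-0.001,0.001,0.133],"turn": 0},
  {"hand": 0.02,"slide": [-0.001,0.001,0.133],"turn": 0},
  {"hand": 0.02,"slide": [-0.001,0.001,0.133],"turn": 0},
], force=45)

```text
time: 45.9
ee_pos: [0.3648, -0.2924, 0.1054]
ee_rot: [1.0, -0.0, 0.001, 0.0]
wrist_force: [-0.0, 2.2, 6.0]
opening: 0.0419
```

arm_command([
  {"hand": 0.02,"slide": [0,0,-0.003],"turn": 0},
  {"hand": 0.02,"slide": [0,0,-0.01],"turn": 0},
  {"hand": 0.02,"slide": [0,0,-0.02],"turn": 0},
  {"hand": 0.02,"slide": [0,0,-0.035],"turn": 0},
  {"hand": 0.02,"slide": [0,0,-0.052],"turn": 0},
  {"hand": 0.02,"slide": [0,0,-0.07],"turn": 0},
  {"hand": 0.02,"slide": [0,0,-0.09],"turn": 0},
  {"hand": 0.02,"slide": [0,0,-0.11],"turn": 0},
  {"hand": 0.02,"slide": [0,0,-0.13],"turn": 0},
  {"hand": 0.02,"slide": [0,0,-0.147],"turn": 0},
  {"hand": 0.02,"slide": [0,0,-0.16],"turn": 0},
  {"hand": 0.02,"slide": [0,0,-0.165],"turn": 0},
  {"hand": 0.02,"slide": [0.006,-0.008,-0.165],"turn": 0},
  {"hand": 0.02,"slide": [0.016,-0.022,-0.165],"turn": 0},
  {"hand": 0.02,"slide": [0.03,-0.04,-0.165],"turn": 0},
  {"hand": 0.02,"slide": [0.046,-0.062,-0.165],"turn": 0},
  {"hand": 0.02,"slide": [0.062,-0.084,-0.165],"turn": 0},
  {"hand": 0.02,"slide": [0.078,-0.106,-0.165],"turn": 0},
  {"hand": 0.02,"slide": [0.094,-0.128,-0.165],"turn": 0},
  {"hand": 0.02,"slide": [0.11,-0.15,-0.165],"turn": 0},
])

```text
time: 47.9
ee_pos: [0.4741, -0.1403, 0.2677]
ee_rot: [1.0, -0.0, -0.001, -0.001]
wrist_force: [0.1, -0.9, -2.8]
opening: 0.0414
```

arm_command([
  {"hand": 0.02,"slide": [0.016,-0.022,0],"turn": 0},
  {"hand": 0.02,"slide": [0.032,-0.044,0],"turn": 0},
  {"hand": 0.02,"slide": [0.048,-0.066,0],"turn": 0},
  {"hand": 0.02,"slide": [0.064,-0.088,0],"turn": 0},
  {"hand": 0.02,"slide": [0.08,-0.11,0],"turn": 0},
  {"hand": 0.02,"slide": [0.096,-0.132,0],"turn": 0},
  {"hand": 0.02,"slide": [0.112,-0.153,0],"turn": 0},
  {"hand": 0.02,"slide": [0.126,-0.172,0],"turn": 0},
  {"hand": 0.02,"slide": [0.137,-0.187,0],"turn": 0},
  {"hand": 0.02,"slide": [0.144,-0.197,0],"turn": 0},
  {"hand": 0.02,"slide": [0.147,-0.2,0],"turn": 0},
  {"hand": 0.02,"slide": [0.147,-0.2,0],"turn": 0},
  {"hand": 0.02,"slide": [0.147,-0.2,0],"turn": 0},
  {"hand": 0.02,"slide": [0.147,-0.2,0],"turn": 0},
])

```text
time: 49.3
ee_pos: [0.6209, 0.0568, 0.2694]
ee_rot: [1.0, -0.001, -0.0, 0.0]
wrist_force: [0.4, 0.6, -3.4]
opening: 0.042
```

```bash
python3 - <<'E'
from h import *
s=telemetry.sense();print(s["ee_pos"],s["ee_rot"],s["opening"],s["wrist_force"], tool(s,[.6217,.0575,.0995]))
E
```

```text
[0.62091162 0.05684496 0.26942514] [ 9.99999737e-01 -7.09092474e-04 -4.69668254e-05  1.42974602e-04] 0.04197580352864555 [ 0.41921565  0.5598097  -3.3735746 ] [ 0.00080337 -0.00070476  0.16992487]
```

arm_command([
  {"hand": 0.02,"slide": [0.0005,-0.0005,0.006],"turn": 0},
  {"hand": 0.02,"slide": [0.0005,-0.0005,0.018],"turn": 0},
  {"hand": 0.02,"slide": [0.0005,-0.0005,0.036],"turn": 0},
  {"hand": 0.02,"slide": [0.0005,-0.0005,0.056],"turn": 0},
  {"hand": 0.02,"slide": [0.0005,-0.0005,0.076],"turn": 0},
  {"hand": 0.02,"slide": [0.0005,-0.0005,0.096],"turn": 0},
  {"hand": 0.02,"slide": [0.0005,-0.0005,0.116],"turn": 0},
  {"hand": 0.02,"slide": [0.0005,-0.0005,0.136],"turn": 0},
  {"hand": 0.02,"slide": [0.0005,-0.0005,0.151],"turn": 0},
  {"hand": 0.02,"slide": [0.0005,-0.0005,0.16],"turn": 0},
  {"hand": 0.02,"slide": [0.0005,-0.0005,0.164],"turn": 0},
  {"hand": 0.02,"slide": [0.0005,-0.0005,0.166],"turn": 0},
  {"hand": 0.02,"slide": [0.0005,-0.0005,0.167],"turn": 0},
  {"hand": 0.02,"slide": [0.0005,-0.0005,0.168],"turn": 0},
  {"hand": 0.02,"slide": [0.0005,-0.0005,0.169],"turn": 0},
  {"hand": 0.02,"slide": [0.0005,-0.0005,0.169],"turn": 0},
  {"hand": 0.02,"slide": [0.0005,-0.0005,0.169],"turn": 0},
])

```text
time: 51.0
ee_pos: [0.6219, 0.0582, 0.1006]
ee_rot: [1.0, -0.0, 0.0, -0.0]
wrist_force: [0.6, 0.7, -2.8]
opening: 0.0413
```

arm_command([
  {"hand": 0.02,"slide": [0,0,0.001],"turn": 0},
  {"hand": 0.02,"slide": [0,0,0.001],"turn": 0},
  {"hand": 0.02,"slide": [0,0,0.0015],"turn": 0},
  {"hand": 0.02,"slide": [0,0,0.0015],"turn": 0},
])

```text
time: 51.4
ee_pos: [0.6229, 0.0583, 0.1005]
ee_rot: [1.0, -0.0, 0.001, -0.0]
wrist_force: [-0.9, 0.0, 5.4]
opening: 0.0418
```

arm_command([
  {"hand": 0.042,"slide": [0,0,0],"turn": 0},
  {"hand": 0.045,"slide": [0,0,0],"turn": 0},
  {"hand": 0.052,"slide": [0,0,0],"turn": 0},
  {"hand": 0.062,"slide": [0,0,0],"turn": 0},
  {"hand": 0.075,"slide": [0,0,0],"turn": 0},
  {"hand": 0.085,"slide": [0,0,0],"turn": 0},
  {"hand": 0.085,"slide": [0,0,0],"turn": 0},
  {"hand": 0.085,"slide": [0,0,0],"turn": 0},
  {"hand": 0.085,"slide": [0,0,-0.01],"turn": 0},
  {"hand": 0.085,"slide": [0,0,-0.03],"turn": 0},
  {"hand": 0.085,"slide": [0,0,-0.055],"turn": 0},
  {"hand": 0.085,"slide": [0,0,-0.085],"turn": 0},
  {"hand": 0.085,"slide": [0,0,-0.115],"turn": 0},
  {"hand": 0.085,"slide": [0,0,-0.13],"turn": 0},
  {"hand": 0.085,"slide": [0,0,-0.135],"turn": 0},
  {"hand": 0.085,"slide": [0,0,-0.135],"turn": 0},
  {"hand": 0.085,"slide": [0,0,-0.135],"turn": 0},
])

```text
time: 53.1
ee_pos: [0.6208, 0.0581, 0.2319]
ee_rot: [1.0, -0.0, -0.001, 0.0]
wrist_force: [-0.6, 0.1, -0.6]
opening: 0.0847
```

```bash
python3 - <<'E'
from h import *
s=telemetry.sense();print(s["ee_pos"],s["ee_rot"],s["opening"], "mill",tool(s,[.459,-.3024,.235]))
im=capture("wrist")[:,:,::-1].copy();cv2.imwrite("pics/w16.png",im)
W=campose("wrist",s);print(proj(W,[[.6217,.0574,.15]]))
E
```

```text
[0.62077937 0.05811536 0.23194986] [ 9.99998955e-01 -2.04984899e-04 -1.42828159e-03  9.03320309e-05] 0.08472964348010707 mill [-0.16163952  0.36058216 -0.00252307]
[[260.31687932 192.19502464]]
```

View pics/w16.png

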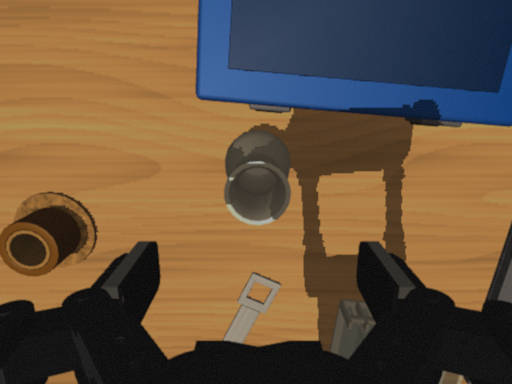

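The vase is back, rim at (258,193) against a predicted (260,192). Now the mill.

arm_command([
  {"hand": 0.085,"slide": [-0.007,0.015,0],"turn": 0},
  {"hand": 0.085,"slide": [-0.02,0.044,0],"turn": 0},
  {"hand": 0.085,"slide": [-0.036,0.08,0],"turn": 0},
  {"hand": 0.085,"slide": [-0.053,0.118,0],"turn": 0},
  {"hand": 0.085,"slide": [-0.07,0.156,0],"turn": 0},
  {"hand": 0.085,"slide": [-0.087,0.194,0],"turn": 0},
  {"hand": 0.085,"slide": [-0.104,0.232,0],"turn": 0},
  {"hand": 0.085,"slide": [-0.121,0.27,0],"turn": 0},
  {"hand": 0.085,"slide": [-0.137,0.306,0],"turn": 0},
  {"hand": 0.085,"slide": [-0.15,0.335,0],"turn": 0},
  {"hand": 0.085,"slide": [-0.158,0.353,0],"turn": 0},
  {"hand": 0.085,"slide": [-0.1615,0.36,0],"turn": 0},
  {"hand": 0.085,"slide": [-0.1615,0.36,0],"turn": 0},
  {"hand": 0.085,"slide": [-0.1615,0.36,0],"turn": 0},
  {"hand": 0.085,"slide": [-0.1615,0.36,0],"turn": 0},
])

```text
time: 54.65
ee_pos: [0.4604, -0.3008, 0.2335]
ee_rot: [1.0, 0.0, -0.0, -0.0]
wrist_force: [0.2, -0.3, -0.6]
opening: 0.0849
```

```bash
python3 - <<'E'
from h import *
s=telemetry.sense();print(s["ee_pos"],s["ee_rot"],s["opening"], "mill",tool(s,[.459,-.3024,.086]))
im=capture("wrist")[:,:,::-1].copy();cv2.imwrite("pics/w17.png",im)
W=campose("wrist",s);print(proj(W,[[.459,-.3024,.155]]))
E
```

```text
[ 0.46036188 -0.3007525   0.23354321] [ 9.99999886e-01  3.34896230e-04 -1.30266818e-04 -3.14513635e-04] 0.08490214944332419 mill [-0.00132457  0.00173941  0.14754249]
[[261.78261695 197.07027782]]
```

View pics/w17.png

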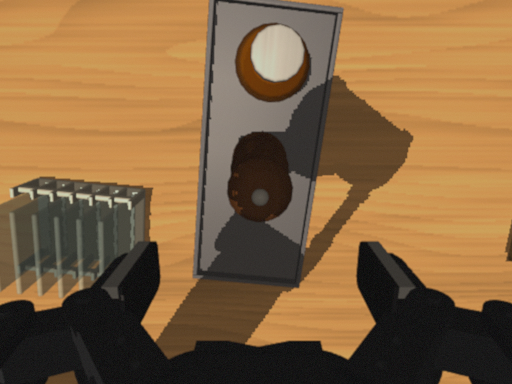

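Mill ball at (260,197), matching. Descend and grip.

arm_command([
  {"hand": 0.085,"slide": [-0.001,0.001,0.01],"turn": 0},
  {"hand": 0.085,"slide": [-0.001,0.001,0.03],"turn": 0},
  {"hand": 0.085,"slide": [-0.001,0.001,0.05],"turn": 0},
  {"hand": 0.085,"slide": [-0.001,0.001,0.07],"turn": 0},
  {"hand": 0.085,"slide": [-0.001,0.001,0.09],"turn": 0},
  {"hand": 0.085,"slide": [-0.001,0.001,0.11],"turn": 0},
  {"hand": 0.085,"slide": [-0.001,0.001,0.128],"turn": 0},
  {"hand": 0.085,"slide": [-0.001,0.001,0.141],"turn": 0},
  {"hand": 0.085,"slide": [-0.001,0.001,0.147],"turn": 0},
  {"hand": 0.085,"slide": [-0.001,0.001,0.148],"turn": 0},
  {"hand": 0.07,"slide": [-0.001,0.001,0.148],"turn": 0},
  {"hand": 0.055,"slide": [-0.001,0.001,0.148],"turn": 0},
  {"hand": 0.048,"slide": [-0.001,0.001,0.148],"turn": 0},
  {"hand": 0.044,"slide": [-0.001,0.001,0.148],"turn": 0},
  {"hand": 0.04,"slide": [-0.001,0.001,0.148],"turn": 0},
  {"hand": 0.034,"slide": [-0.001,0.001,0.148],"turn": 0},
  {"hand": 0.025,"slide": [-0.001,0.001,0.148],"turn": 0},
  {"hand": 0.02,"slide": [-0.001,0.001,0.148],"turn": 0},
  {"hand": 0.02,"slide": [-0.001,0.001,0.148],"turn": 0},
  {"hand": 0.02,"slide": [-0.001,0.001,0.148],"turn": 0},
], force=55)

```text
time: 56.7
ee_pos: [0.4598, -0.3029, 0.0869]
ee_rot: [1.0, -0.0, 0.001, 0.0]
wrist_force: [-0.8, 1.4, 5.0]
opening: 0.0447
```

arm_command([
  {"hand": 0.02,"slide": [0,0,-0.003],"turn": 0},
  {"hand": 0.02,"slide": [0,0,-0.01],"turn": 0},
  {"hand": 0.02,"slide": [0,0,-0.022],"turn": 0},
  {"hand": 0.02,"slide": [0,0,-0.038],"turn": 0},
  {"hand": 0.02,"slide": [0,0,-0.056],"turn": 0},
  {"hand": 0.02,"slide": [0,0,-0.074],"turn": 0},
  {"hand": 0.02,"slide": [0,0,-0.092],"turn": 0},
  {"hand": 0.02,"slide": [0,0,-0.107],"turn": 0},
  {"hand": 0.02,"slide": [0,0,-0.117],"turn": 0},
  {"hand": 0.02,"slide": [0.001,-0.005,-0.12],"turn": 0},
  {"hand": 0.02,"slide": [0.005,-0.017,-0.12],"turn": 0},
  {"hand": 0.02,"slide": [0.01,-0.035,-0.12],"turn": 0},
  {"hand": 0.02,"slide": [0.016,-0.057,-0.12],"turn": 0},
  {"hand": 0.02,"slide": [0.023,-0.081,-0.12],"turn": 0},
  {"hand": 0.02,"slide": [0.03,-0.107,-0.12],"turn": 0},
  {"hand": 0.02,"slide": [0.037,-0.133,-0.12],"turn": 0},
  {"hand": 0.02,"slide": [0.044,-0.159,-0.12],"turn": 0},
  {"hand": 0.02,"slide": [0.051,-0.183,-0.12],"turn": 0},
  {"hand": 0.02,"slide": [0.057,-0.205,-0.12],"turn": 0},
  {"hand": 0.02,"slide": [0.063,-0.225,-0.12],"turn": 0},
])

```text
time: 58.7
ee_pos: [0.5213, -0.0754, 0.2043]
ee_rot: [1.0, 0.0, -0.001, -0.001]
wrist_force: [1.5, 0.2, -2.1]
opening: 0.0448
```

arm_command([
  {"hand": 0.02,"slide": [0.005,-0.02,0],"turn": 0},
  {"hand": 0.02,"slide": [0.01,-0.037,0],"turn": 0},
  {"hand": 0.02,"slide": [0.014,-0.051,0],"turn": 0},
  {"hand": 0.02,"slide": [0.0165,-0.061,0],"turn": 0},
  {"hand": 0.02,"slide": [0.0175,-0.0655,0],"turn": 0},
  {"hand": 0.02,"slide": [0.0175,-0.0655,0],"turn": 0},
  {"hand": 0.02,"slide": [0.0175,-0.0655,0],"turn": 0},
  {"hand": 0.02,"slide": [0.0175,-0.0655,0],"turn": 0},
])

```text
time: 59.5
ee_pos: [0.5396, -0.0129, 0.2058]
ee_rot: [1.0, -0.001, -0.0, 0.0]
wrist_force: [0.1, -0.1, -2.8]
opening: 0.0446
```

```bash
python3 - <<'E'
from h import *
s=telemetry.sense();print(s["ee_pos"],s["ee_rot"],s["opening"],s["wrist_force"], tool(s,[.5398,-.0123,.0815]))
cv2.imwrite("pics/w18.png",capture("wrist")[:,:,::-1])
E
```

```text
[ 0.53964236 -0.01288406  0.20577266] [ 9.99999819e-01 -5.88191957e-04 -4.88440086e-05  1.16346574e-04] 0.04460331456998997 [ 0.10578079 -0.1385723  -2.83105879] [ 0.00016908 -0.00061317  0.12427251]
```

View pics/w18.png

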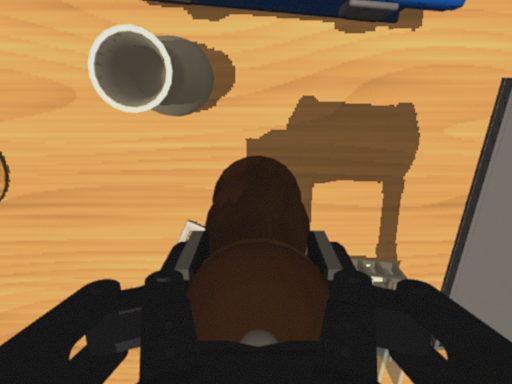

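On target, with the vase standing clear. Lower the mill.

arm_command([
  {"hand": 0.02,"slide": [0,0,0.006],"turn": 0},
  {"hand": 0.02,"slide": [0,0,0.018],"turn": 0},
  {"hand": 0.02,"slide": [0,0,0.034],"turn": 0},
  {"hand": 0.02,"slide": [0,0,0.052],"turn": 0},
  {"hand": 0.02,"slide": [0,0,0.07],"turn": 0},
  {"hand": 0.02,"slide": [0,0,0.088],"turn": 0},
  {"hand": 0.02,"slide": [0,0,0.103],"turn": 0},
  {"hand": 0.02,"slide": [0,0,0.113],"turn": 0},
  {"hand": 0.02,"slide": [0,0,0.118],"turn": 0},
  {"hand": 0.02,"slide": [0,0,0.12],"turn": 0},
  {"hand": 0.02,"slide": [0,0,0.121],"turn": 0},
  {"hand": 0.02,"slide": [0,0,0.122],"turn": 0},
  {"hand": 0.02,"slide": [0,0,0.123],"turn": 0},
  {"hand": 0.02,"slide": [0,0,0.123],"turn": 0},
  {"hand": 0.02,"slide": [0,0,0.123],"turn": 0},
])

```text
time: 61.05
ee_pos: [0.54, -0.0123, 0.0831]
ee_rot: [1.0, -0.0, 0.0, 0.0]
wrist_force: [1.0, -0.3, -1.7]
opening: 0.045
```

arm_command([
  {"hand": 0.02,"slide": [0,0,0.001],"turn": 0},
  {"hand": 0.02,"slide": [0,0,0.001],"turn": 0},
  {"hand": 0.02,"slide": [0,0,0.002],"turn": 0},
  {"hand": 0.02,"slide": [0,0,0.002],"turn": 0},
])

```text
time: 61.45
ee_pos: [0.5407, -0.0122, 0.082]
ee_rot: [1.0, -0.0, 0.001, -0.0]
wrist_force: [-1.6, 1.0, 5.7]
opening: 0.0446
```

arm_command([
  {"hand": 0.045,"slide": [0,0,0],"turn": 0},
  {"hand": 0.048,"slide": [0,0,0],"turn": 0},
  {"hand": 0.055,"slide": [0,0,0],"turn": 0},
  {"hand": 0.065,"slide": [0,0,0],"turn": 0},
  {"hand": 0.075,"slide": [0,0,0],"turn": 0},
  {"hand": 0.085,"slide": [0,0,0],"turn": 0},
  {"hand": 0.085,"slide": [0,0,0],"turn": 0},
  {"hand": 0.085,"slide": [0,0,0],"turn": 0},
  {"hand": 0.085,"slide": [0,0,-0.01],"turn": 0},
  {"hand": 0.085,"slide": [0,0,-0.03],"turn": 0},
  {"hand": 0.085,"slide": [0,0,-0.055],"turn": 0},
  {"hand": 0.085,"slide": [0,0,-0.085],"turn": 0},
  {"hand": 0.085,"slide": [0,0,-0.115],"turn": 0},
  {"hand": 0.085,"slide": [0,0,-0.14],"turn": 0},
  {"hand": 0.085,"slide": [0,0,-0.152],"turn": 0},
  {"hand": 0.085,"slide": [0,0,-0.152],"turn": 0},
  {"hand": 0.085,"slide": [0,0,-0.152],"turn": 0},
])

```text
time: 63.15
ee_pos: [0.5393, -0.0123, 0.2321]
ee_rot: [1.0, -0.0, -0.0, -0.0]
wrist_force: [-0.6, -0.1, -0.6]
opening: 0.085
```

```bash
python3 - <<'E'
from h import *
s=telemetry.sense();print(s["ee_pos"],s["ee_rot"],s["opening"], "bottle",tool(s,[.5525,-.3121,.235]))
W=campose("wrist",s);print(proj(W,[[.5395,-.012,.15]]))
cv2.imwrite("pics/w19.png",capture("wrist")[:,:,::-1])
E
```

```text
[ 0.53927342 -0.01226548  0.23206221] [ 9.99999866e-01 -2.40486358e-04 -4.56563851e-04 -3.62204647e-05] 0.0849604316430525 bottle [ 0.01336809  0.29982791 -0.00297165]
[[258.94577442 193.31294118]]
```

View pics/w19.png

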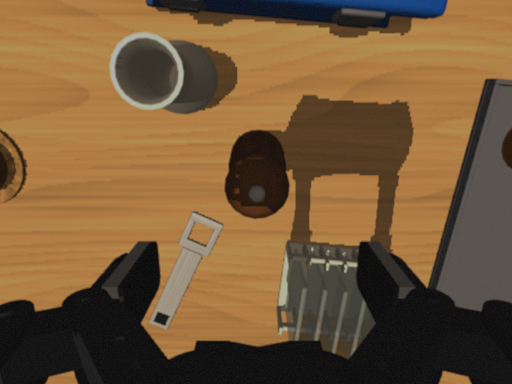

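The mill is back, ball at (257,194), as in the earlier picture. Now the bottle.

arm_command([
  {"hand": 0.085,"slide": [0.001,0.015,0],"turn": 0},
  {"hand": 0.085,"slide": [0.002,0.045,0],"turn": 0},
  {"hand": 0.085,"slide": [0.003,0.08,0],"turn": 0},
  {"hand": 0.085,"slide": [0.005,0.118,0],"turn": 0},
  {"hand": 0.085,"slide": [0.006,0.156,0],"turn": 0},
  {"hand": 0.085,"slide": [0.008,0.194,0],"turn": 0},
  {"hand": 0.085,"slide": [0.01,0.23,0],"turn": 0},
  {"hand": 0.085,"slide": [0.011,0.262,0],"turn": 0},
  {"hand": 0.085,"slide": [0.012,0.285,0],"turn": 0},
  {"hand": 0.085,"slide": [0.013,0.296,0],"turn": 0},
  {"hand": 0.085,"slide": [0.013,0.3,0],"turn": 0},
  {"hand": 0.085,"slide": [0.013,0.3,0],"turn": 0},
  {"hand": 0.085,"slide": [0.013,0.3,0],"turn": 0},
  {"hand": 0.085,"slide": [0.013,0.3,0],"turn": 0},
])

```text
time: 64.6
ee_pos: [0.5527, -0.3112, 0.2328]
ee_rot: [1.0, 0.0, -0.0, -0.0]
wrist_force: [-1.2, 0.3, -0.1]
opening: 0.0854
```

```bash
python3 - <<'E'
from h import *
s=telemetry.sense();print(s["ee_pos"],s["ee_rot"],s["opening"], "bottle",tool(s,[.5525,-.3121,.109]))
W=campose("wrist",s);print(proj(W,[[.5525,-.3121,.161]]))
cv2.imwrite("pics/w20.png",capture("wrist")[:,:,::-1])
E
```

```text
[ 0.55273954 -0.31117609  0.23283342] [ 9.99999891e-01  4.49884738e-04 -1.62651581e-07 -1.22867487e-04] 0.085364193245728 bottle [-0.00024035  0.00095413  0.12383319]
[[260.77684636 198.5356034 ]]
```

View pics/w20.png

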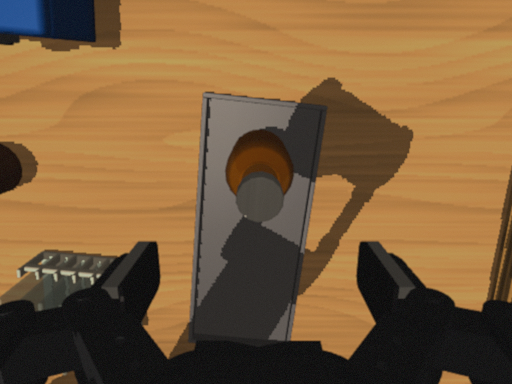

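The cap at (260,198) matches. Descend and grip.

arm_command([
  {"hand": 0.085,"slide": [0,0.0005,0.01],"turn": 0},
  {"hand": 0.085,"slide": [0,0.0005,0.03],"turn": 0},
  {"hand": 0.085,"slide": [0,0.0005,0.05],"turn": 0},
  {"hand": 0.085,"slide": [0,0.0005,0.07],"turn": 0},
  {"hand": 0.085,"slide": [0,0.0005,0.09],"turn": 0},
  {"hand": 0.085,"slide": [0,0.0005,0.107],"turn": 0},
  {"hand": 0.085,"slide": [0,0.0005,0.118],"turn": 0},
  {"hand": 0.085,"slide": [0,0.0005,0.123],"turn": 0},
  {"hand": 0.085,"slide": [0,0.0005,0.124],"turn": 0},
  {"hand": 0.085,"slide": [0,0.0005,0.124],"turn": 0},
  {"hand": 0.06,"slide": [0,0.0005,0.124],"turn": 0},
  {"hand": 0.045,"slide": [0,0.0005,0.124],"turn": 0},
  {"hand": 0.038,"slide": [0,0.0005,0.124],"turn": 0},
  {"hand": 0.033,"slide": [0,0.0005,0.124],"turn": 0},
  {"hand": 0.028,"slide": [0,0.0005,0.124],"turn": 0},
  {"hand": 0.022,"slide": [0,0.0005,0.124],"turn": 0},
  {"hand": 0.015,"slide": [0,0.0005,0.124],"turn": 0},
  {"hand": 0.015,"slide": [0,0.0005,0.124],"turn": 0},
  {"hand": 0.015,"slide": [0,0.0005,0.124],"turn": 0},
  {"hand": 0.015,"slide": [0,0.0005,0.124],"turn": 0},
], force=40)

```text
time: 66.65
ee_pos: [0.553, -0.3128, 0.1094]
ee_rot: [1.0, -0.0, 0.0, 0.0]
wrist_force: [-0.0, 1.9, 6.3]
opening: 0.031
```

arm_command([
  {"hand": 0.015,"slide": [0,0,-0.003],"turn": 0},
  {"hand": 0.015,"slide": [0,0,-0.01],"turn": 0},
  {"hand": 0.015,"slide": [0,0,-0.02],"turn": 0},
  {"hand": 0.015,"slide": [0,0,-0.032],"turn": 0},
  {"hand": 0.015,"slide": [0,0,-0.044],"turn": 0},
  {"hand": 0.015,"slide": [0.001,-0.005,-0.054],"turn": 0},
  {"hand": 0.015,"slide": [0.004,-0.015,-0.059],"turn": 0},
  {"hand": 0.015,"slide": [0.008,-0.03,-0.06],"turn": 0},
  {"hand": 0.015,"slide": [0.013,-0.05,-0.06],"turn": 0},
  {"hand": 0.015,"slide": [0.018,-0.071,-0.06],"turn": 0},
  {"hand": 0.015,"slide": [0.024,-0.093,-0.06],"turn": 0},
  {"hand": 0.015,"slide": [0.03,-0.115,-0.06],"turn": 0},
  {"hand": 0.015,"slide": [0.035,-0.137,-0.06],"turn": 0},
  {"hand": 0.015,"slide": [0.041,-0.159,-0.06],"turn": 0},
  {"hand": 0.015,"slide": [0.046,-0.179,-0.06],"turn": 0},
  {"hand": 0.015,"slide": [0.05,-0.196,-0.06],"turn": 0},
  {"hand": 0.015,"slide": [0.053,-0.208,-0.06],"turn": 0},
  {"hand": 0.015,"slide": [0.055,-0.216,-0.06],"turn": 0},
  {"hand": 0.015,"slide": [0.055,-0.2185,-0.06],"turn": 0},
  {"hand": 0.015,"slide": [0.055,-0.2185,-0.06],"turn": 0},
])

```text
time: 68.65
ee_pos: [0.6077, -0.0944, 0.1687]
ee_rot: [1.0, -0.0, -0.0, 0.0]
wrist_force: [0.2, -0.6, -4.2]
opening: 0.0308
```

arm_command([
  {"hand": 0.015,"slide": [0,0,0],"turn": 0},
  {"hand": 0.015,"slide": [0,0,0],"turn": 0},
  {"hand": 0.015,"slide": [0,0,0],"turn": 0},
])

```text
time: 68.95
ee_pos: [0.6076, -0.095, 0.1688]
ee_rot: [1.0, -0.001, -0.0, 0.0]
wrist_force: [-0.3, 0.1, -3.6]
opening: 0.0308
```

```bash
python3 - <<'E'
from h import *
s=telemetry.sense();print(s["ee_pos"],s["ee_rot"],s["opening"],s["wrist_force"], tool(s,[.608,-.0939,.1045]))
cv2.imwrite("pics/s21.png",cv2.resize(capture("scene")[90:260,120:300,::-1],None,fx=3.5,fy=3.5,interpolation=cv2.INTER_CUBIC))
E
```

```text
[ 0.60762624 -0.09496219  0.16878109] [ 9.99999771e-01 -6.75631592e-04 -1.27527326e-05  4.83603003e-05] 0.03075236773189875 [-0.32328335  0.07975222 -3.56616807] [ 0.00037396 -0.00106891  0.06428097]
```

View pics/s21.png

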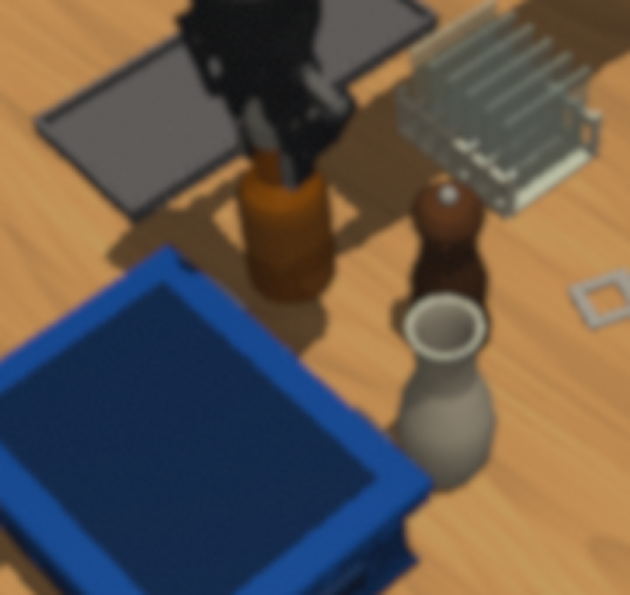

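The bottle hangs upright above its place; vase and mill are standing. Lower it.

arm_command([
  {"hand": 0.015,"slide": [0,-0.0005,0.006],"turn": 0},
  {"hand": 0.015,"slide": [0,-0.0005,0.018],"turn": 0},
  {"hand": 0.015,"slide": [0,-0.0005,0.033],"turn": 0},
  {"hand": 0.015,"slide": [0,-0.0005,0.046],"turn": 0},
  {"hand": 0.015,"slide": [0,-0.0005,0.055],"turn": 0},
  {"hand": 0.015,"slide": [0,-0.0005,0.059],"turn": 0},
  {"hand": 0.015,"slide": [0,-0.0005,0.061],"turn": 0},
  {"hand": 0.015,"slide": [0,-0.0005,0.062],"turn": 0},
  {"hand": 0.015,"slide": [0,-0.0005,0.063],"turn": 0},
  {"hand": 0.015,"slide": [0,-0.0005,0.064],"turn": 0},
  {"hand": 0.015,"slide": [0,-0.0005,0.064],"turn": 0},
  {"hand": 0.015,"slide": [0,-0.0005,0.064],"turn": 0},
])

```text
time: 70.2
ee_pos: [0.6079, -0.0939, 0.1051]
ee_rot: [1.0, -0.0, 0.0, 0.0]
wrist_force: [0.3, -0.7, -4.2]
opening: 0.031
```

arm_command([
  {"hand": 0.015,"slide": [0,0,0.001],"turn": 0},
  {"hand": 0.015,"slide": [0,0,0.001],"turn": 0},
  {"hand": 0.015,"slide": [0,0,0.002],"turn": 0},
  {"hand": 0.015,"slide": [0,0,0.002],"turn": 0},
])

```text
time: 70.6
ee_pos: [0.6089, -0.0939, 0.1044]
ee_rot: [1.0, -0.0, 0.001, 0.0]
wrist_force: [-1.0, 0.4, 4.0]
opening: 0.0307
```

Contact. Release, rise well clear and back off to the right.

arm_command([
  {"hand": 0.031,"slide": [0,0,0],"turn": 0},
  {"hand": 0.034,"slide": [0,0,0],"turn": 0},
  {"hand": 0.04,"slide": [0,0,0],"turn": 0},
  {"hand": 0.055,"slide": [0,0,0],"turn": 0},
  {"hand": 0.07,"slide": [0,0,0],"turn": 0},
  {"hand": 0.085,"slide": [0,0,0],"turn": 0},
  {"hand": 0.085,"slide": [0,0,0],"turn": 0},
  {"hand": 0.085,"slide": [0,0,0],"turn": 0},
  {"hand": 0.085,"slide": [0,0,-0.01],"turn": 0},
  {"hand": 0.085,"slide": [0,0,-0.03],"turn": 0},
  {"hand": 0.085,"slide": [0,0,-0.055],"turn": 0},
  {"hand": 0.085,"slide": [0,0,-0.085],"turn": 0},
  {"hand": 0.085,"slide": [0,0,-0.115],"turn": 0},
  {"hand": 0.085,"slide": [0,0,-0.14],"turn": 0},
  {"hand": 0.085,"slide": [0,0.02,-0.15],"turn": 0},
  {"hand": 0.085,"slide": [-0.01,0.05,-0.15],"turn": 0},
  {"hand": 0.085,"slide": [-0.03,0.085,-0.15],"turn": 0},
  {"hand": 0.085,"slide": [-0.05,0.12,-0.15],"turn": 0},
  {"hand": 0.085,"slide": [-0.07,0.155,-0.15],"turn": 0},
  {"hand": 0.085,"slide": [-0.09,0.19,-0.15],"turn": 0},
])

```text
time: 72.6
ee_pos: [0.5169, -0.285, 0.2539]
ee_rot: [1.0, -0.0, 0.001, 0.0]
wrist_force: [-0.5, -0.7, -0.8]
opening: 0.0848
```

arm_command([
  {"hand": 0.085,"slide": [-0.02,0.03,0],"turn": 0},
  {"hand": 0.085,"slide": [-0.04,0.06,0],"turn": 0},
  {"hand": 0.085,"slide": [-0.05,0.08,0],"turn": 0},
  {"hand": 0.085,"slide": [-0.05,0.08,0],"turn": 0},
  {"hand": 0.085,"slide": [-0.05,0.08,0],"turn": 0},
])

```text
time: 73.1
ee_pos: [0.4676, -0.3639, 0.2534]
ee_rot: [1.0, -0.001, 0.0, -0.0]
wrist_force: [-0.6, 0.5, 0.4]
opening: 0.0852
```

```bash
python3 - <<'E'
from h import *
s=telemetry.sense();print(s["ee_pos"],s["opening"],s["wrist_force"])
a=capture("top")[:,:,::-1].copy();b=capture("scene")[:,:,::-1].copy()
cv2.imwrite("pics/top22.png",a);cv2.imwrite("pics/scene22.png",b)
cv2.imwrite("pics/tz22.png",cv2.resize(a[150:230,205:325],None,fx=6,fy=6,interpolation=cv2.INTER_CUBIC))
cv2.imwrite("pics/pad22.png",cv2.resize(a[190:240,120:180],None,fx=8,fy=8,interpolation=cv2.INTER_CUBIC))
E
```

```text
[ 0.46756924 -0.36390437  0.25341448] 0.08518363544076223 [-0.61136527  0.54813296  0.36845987]
```

View pics/tz22.png

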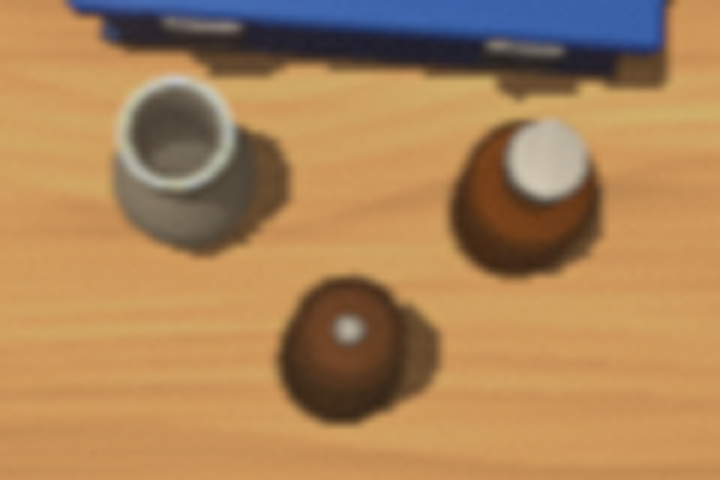

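View pics/pad22.png

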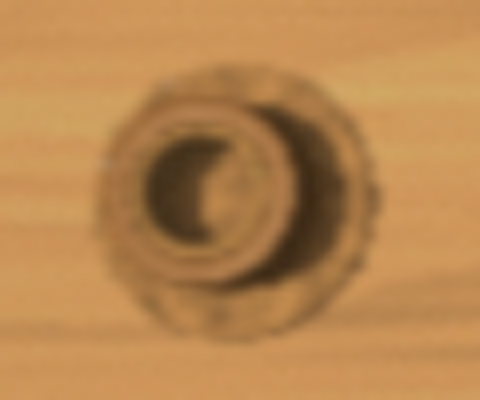

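View pics/top22.png

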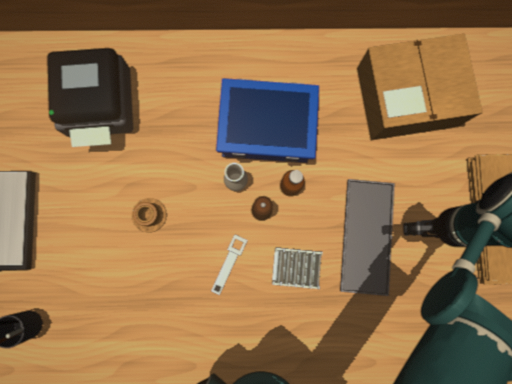

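View pics/scene22.png

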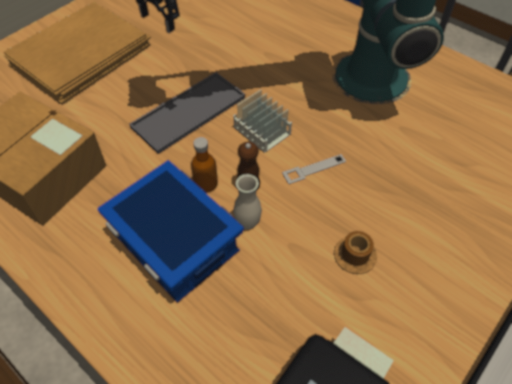

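The vase rim at (177,134), cap at (547,159) and ball at (349,329) are within about 3 zoom px (1 mm) of the start. Last numeric check on the tape against the pad, then hand in.

```bash
python3 - <<'E'
from h import *
T=campose("top")
z8=lambda p:[[(p[0]+.5)/8-.5+120,(p[1]+.5)/8-.5+190]]
t=plane(T,z8((203,191)),.054);p=plane(T,z8((235,201)),.006);S=campose("scene")
print(t,p,"offset mm",1000*np.linalg.norm((t-p)[0,:2]))
tz=lambda p:[[(p[0]+.5)/6-.5+205,(p[1]+.5)/6-.5+150]]
for n,a,b,z in [("vase",(178,131),(177,134),.15),("bottle",(547,157),(547,159),.156),("mill",(350,328),(349,329),.149)]:
    print(n,1000*np.linalg.norm(plane(T,tz(a),z)-plane(T,tz(b),z)))
E
```

```text
[[0.52902175 0.29780001 0.054     ]] [[0.52948762 0.2987818  0.006     ]] offset mm 1.086713483113222
vase 1.3102932809797445
bottle 0.8258704625487014
mill 0.5776149238102897
```

```bash
python3 -c "
from rig import order
print(order.close_job())"
```

```text
the job is handed in; nothing more can be done
None
```

I handed the job in at about 73 s of the 141 s. I stood the bottle, mill and vase upright in the tray, laid the tape on the cork pad, then put the vase, mill and bottle back where each had stood.

**Last checks (top camera):**
- **Tape:** about 1 mm from the pad's centre and lying flat.
- **Vase, bottle, mill:** about 1.3, 0.8 and 0.6 mm from where they stood at the start, all upright and let go.
- **Rack and opener:** they look unmoved in the pictures; I did not measure them.
- **Gripper:** open at z = 0.25 m, clear of everything.

**One thing went wrong and was mended:** the first grip on the mill stopped at 48 mm opening, because the pads caught the head instead of the waist. I opened, went 7 mm lower and gripped again at 45 mm. That is still more than the 40 mm waist, but the mill held without slipping. No last check failed or disagreed; the job report gives no verdict.

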